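# Load the hot-holding bin with hash browns

### The job

Pull the black shutter knob of the hot-holding bin all the way out, then lift every hash brown off the griddle plate with the turner and slide each one endways down the chute into the bin; the gripper itself must not touch the food. When all of them are in the bin, push the shutter fully home again to keep the heat in, and lay the turner flat in its steel tray, right way up. Leave the ramekin, the pepper mill and the kitchen timer where they are.

Things in the scene. Friction and masses are not known exactly. Their poses are not given: they have to be found in the camera images.
- hash_brown_a: oblong golden-brown hash brown, rigid, 120 long (x) x 68 wide (y) x 15 thick, about 80 g; origin under its centre, z up; three or four are there. Its lower edge is bevelled, 3.6 up over 7 in, so a blade edge under 2.5 off the surface runs in beneath it, perhaps after pushing it 10 to 40 along. Friction about 1 on the griddle
- hash_brown_b: oblong golden-brown hash brown, rigid, 120 long (x) x 68 wide (y) x 15 thick, about 80 g; origin under its centre, z up; three or four are there. Its lower edge is bevelled, 3.6 up over 7 in, so a blade edge under 2.5 off the surface runs in beneath it, perhaps after pushing it 10 to 40 along. Friction about 1 on the griddle
- hash_brown_c: oblong golden-brown hash brown, rigid, 120 long (x) x 68 wide (y) x 15 thick, about 80 g; origin under its centre, z up; three or four are there. Its lower edge is bevelled, 3.6 up over 7 in, so a blade edge under 2.5 off the surface runs in beneath it, perhaps after pushing it 10 to 40 along. Friction about 1 on the griddle
- hash_brown_d: oblong golden-brown hash brown, rigid, 120 long (x) x 68 wide (y) x 15 thick, about 80 g; origin under its centre, z up; three or four are there. Its lower edge is bevelled, 3.6 up over 7 in, so a blade edge under 2.5 off the surface runs in beneath it, perhaps after pushing it 10 to 40 along. Friction about 1 on the griddle
- turner: griddle turner, 305 x 82 x 32, 0.24 kg, lying in the tray. Origin under the middle of its length, level with the blade's underside; x runs from grip to blade, z up. Blade: flat steel 2 thick, 82 wide, from x = +52 to +152, slick (friction about 0.2: food stays on it level, and slides off when the nose is tipped down 15 degrees or more). The grip is rubbered. Centre of mass near x = -40
- turner_grip (a point): where to grasp the turner, at x = -35, z = 24 in its frame, axes as the turner: middle of the black grip, a straight bar 24 to 26 wide (y) and 17 high from x = -152 to -22 in the turner's frame; it slopes, its mid-height is z = 10 at the rear end and 23 at the front end. Fingers close along y
- turner_edge (a point): middle of the blade's lower front edge (x = 152, z = 0 in the turner's frame), axes as the turner
- tool_tray: shallow stainless tool tray fixed on the table, 360 (x) x 130 (y), floor 4 above the table, rim 10 high and 4 thick, the turner's home; origin on the table under its centre. The turner starts in it, its x along the tray's x
- griddle: black iron griddle plate standing fixed on the table, 210 deep (x) x 460 wide (y). Origin on the table under its centre; x points away from its open front edge (at x = -105) to the splash guard at the back. Cooking surface at z = 24, level with the front edge; splash guards 8 thick along the back (inner face x = +97) and both sides (inner faces y = +-222), their tops at z = 54
- holding_bin: stainless hot-holding bin with a clear cover, fixed on the table. Origin on the table under the lower end (exit) of its loading chute; x points down the chute, z up. Inside: x = 0 to 150, y = +-56, floor z = 22; cover at z = 167. The chute exit is its only opening. A steel shutter guide stands out from the chute to y = -155 at x = -20 to -5, up to z = 171
- chute_mouth (a point): middle of the upper edge of the chute floor, at x = -160, z = 200 of the bin; axes as the bin. The chute is open above and in front; its polished floor (friction about 0.15) falls 32 degrees to the exit at x = 0, z = 100. Cheeks 36 high; 136 wide inside at the mouth, narrowing by x = -100 to a throat 96 wide: hash browns pass lengthways only
- shutter (a joint): travel of the shutter plate that closes the chute just above its exit (x = -12): 0 = home (closed), 0.100 = fully out (open); it slides along the bin's -y. A sprung ball holds it at each end: it takes about 6 N to start it, then 1 N; within 6 mm of an end the ball draws it fully to that end
- shutter_knob (a point): centre of the black shutter knob, a round knob 32 in diameter and 28 long, its axis along the bin's y, on a 10 thick rod at z = 127 above the table; moves with the shutter. Axes are those of the holding bin. Free all round: pinch it from above with the fingers closing along the bin's x, or push on its outer end
- ramekin: white fluted ramekin, 72 across, 45 high; a bystander. Origin under its centre
- pepper_mill: wooden pepper mill with a crank, 152 high; a bystander. Origin under its centre
- timer: white kitchen timer, 74 across, 50 high; a bystander. Origin under its centre

How it is judged:
On the way, in this order (a step that is already met when the one before it is completed fails the run):
1. the shutter is pulled fully out (0.094 or more) (value of joint shutter above 0.094 m), for 0.2 s.
2. every hash brown lies inside the bin (x of hash_brown_a in the frame of holding_bin between 0.004 and 0.146 m and y of hash_brown_a in the frame of holding_bin between -0.055 and 0.055 m and z of hash_brown_a in the frame of holding_bin between 0.01 and 0.11 m and x of hash_brown_b in the frame of holding_bin between 0.004 and 0.146 m and y of hash_brown_b in the frame of holding_bin between -0.055 and 0.055 m and z of hash_brown_b in the frame of holding_bin between 0.01 and 0.11 m and x of hash_brown_c in the frame of holding_bin between 0.004 and 0.146 m and y of hash_brown_c in the frame of holding_bin between -0.055 and 0.055 m and z of hash_brown_c in the frame of holding_bin between 0.01 and 0.11 m and x of hash_brown_d in the frame of holding_bin between 0.004 and 0.146 m and y of hash_brown_d in the frame of holding_bin between -0.055 and 0.055 m and z of hash_brown_d in the frame of holding_bin between 0.01 and 0.11 m), for 0.3 s.
3. the shutter is pushed home (0.004 or less) (value of joint shutter below 0.004 m), for 0.2 s.
At the end, for the whole second after the job is handed in: every hash brown lies at rest inside the bin; the shutter is home (within 4 mm); the turner lies at rest flat in its tray, right way up, its middle within 35 mm of the tray's middle along the tray and 40 mm across, tilted under 5 degrees (all of step 2 and linear speed of each of hash_brown_a, hash_brown_b, hash_brown_c, hash_brown_d, turner below 0.05 m/s and x of turner in the frame of tool_tray between -0.035 and 0.035 m and y of turner in the frame of tool_tray between -0.04 and 0.04 m and z of turner in the frame of tool_tray below 0.012 m and angle between turner's own z axis and vertical below 0.09 rad and value of joint shutter below 0.004 m); the robot touches nothing.
It fails at once if the fingers touch a hash brown (contact force between the fingers and hash_brown_a above 0.5 N or contact force between the fingers and hash_brown_b above 0.5 N or contact force between the fingers and hash_brown_c above 0.5 N or contact force between the fingers and hash_brown_d above 0.5 N).
It fails at once if the ramekin is moved more than 30 mm (distance of ramekin from where it was at the start of the episode above 0.03 m).
It fails at once if the pepper mill is moved more than 30 mm (distance of pepper_mill from where it was at the start of the episode above 0.03 m).
It fails at once if the timer is moved more than 30 mm (distance of timer from where it was at the start of the episode above 0.03 m).
Of hash_brown_a, hash_brown_b, hash_brown_c, hash_brown_d only 3 to 4 are there at a start; the rules pass over those that are not, and their reading is None.
At some moment in a run one of hash_brown_a, hash_brown_b, hash_brown_c, hash_brown_d may be knocked a few centimetres aside while the robot is not near it.
It also fails if it takes over 210 s, if anything falls off the work surface, if the arm or the gripper's body presses on something with over 40 N, if the wrist force passes 120 N, or if a joint passes its speed limit or range.

### The arm

A 6-joint arm with a two-finger parallel gripper is mounted at the origin on a cart in front of the work surface, level with it; the furniture and walls round the work are solid. World frame = base frame: x ahead of the robot, y to its left, z up, the work surface at z = 0. Lengths are in m, angles in rad, forces in N, time in s.
With the tool pointing down it reaches from about 0.3 to 0.775 m from the base axis. Payload 14.6 kg.
Tool frame: the origin (TCP) lies midway between the tips of the shut fingers; the grasp point (between the pads) lies 19 mm behind it (ctrl.tcp_to_grasp is the z of the grasp point in the tool frame, in m); z points along the fingers, y is the line along which they close (so a half turn about z gives the same grasp; the last joint's range is limited). The gripper opens to 94 mm and grips with 3 to 60 N. Pads are 16 mm wide; open, the fingers measure 119 mm over their backs; the gripper's body (75 mm by 177 mm) begins 78 mm behind the grasp point.
Start: joints at [1.088, 0.3, 1.521, -0, 1.321, -0.067], TCP at [0.222, 0.503, 0.205] pointing down, gripper open.
Joint ranges: [-3.03, 3.03], [-0.79, 2.21], [0.23, 2.52], [-1.04, 4.18], [0, 3.07], [-2.55, 2.55]. Speed limits (rad/s): [2.22, 2.22, 2.57, 3.14, 3.14, 3.14].

### API

Orientations are given as [roll, pitch, yaw] about the fixed x, y, z axes, in that order (R = Rz(yaw) Ry(pitch) Rx(roll)).
In Python, from station import monitor, camera, ctrl gives the robot as it stands.
- The arm moves only by the tool apply_moves, never from a script. Its argument "plan" is one flat list of numbers, 4 for each row, row after row: the shift along the tool's x, y, z in mm, then the turn about the tool's z in rad. In form: [dx, dy, dz, spin, dx, dy, dz, spin, ...]. A call has 1 to 20 rows; each row shifts and turns the commanded pose from where the row before left it, along the tool's axes as they then stand; what a row does not reach is not made up. A row lasts 1/10 s, in which the tool goes at most 50 mm and 8.59 degrees, less where a joint would pass 70% of its speed; a pose out of reach is approached as far as the arm can. A call is refused whole if a number of a shift passes 50 or a number of a turn 0.15, either way. A call with a gripper value outside its range is refused whole. "hand" is the gripper command: -1 is shut, 1 is fully open, values between are in proportion, set as the call begins (left out, the last holds). The fingers move at their own pace and stop on an object; "squeeze" is the grip in N (left out, the last holds). Time passes only in rows, so rows that do not move let the fingers close. It gives the time, the measured TCP pose, the force, the opening and the grip force at its end, in the units of the state.
- monitor.get_obs(): the state, without advancing time (a new reading comes with each control period).
- camera(name): name is "scene" or "top" or "wrist"; returns a dict with "image" (400x640x3 uint8, red, green, blue), "range_z" (400x640 float32, m along the optical axis (not along the pixel's ray), 0 where there is no reading), "mtx" (3x3 intrinsics, pixels), "rvec" (rotation vector, rad) and "tvec" (3), from world to camera coordinates, as OpenCV has them. Camera axes: x right, y down, z forward; pixel columns grow to the right and rows downward; lengths in m; the calibration is good to about 2 mm. The wrist camera is an equidistant fisheye: a pixel r from the principal point sees the ray r / f radians off the axis. A picture is of the moment at which its call begins.
- ctrl.hand_in(): hands the job in; it is judged then, once.
The state is a dict: "time_s": time; "qpos": joint angles; "joint_vel": joint speeds; "tau": joint torques, N m; "ee_pos": TCP position; "eef_rot": TCP orientation; "force": force on the tool from outside, world axes, zero at the start; "moment": the same for the moment, N m; "grip_width": finger opening in m; "grip_force": force on a finger pad.
Only numpy, scipy, OpenCV 4.12 (cv2) and the standard library are available. Lean on these libraries where they do the work, as an engineer would, in place of code of your own. Each camera call takes 0.05 s, during which the arm holds its last target. There are 200 camera calls.

## Working session

There is one attempt and no reset: what is moved stays moved. The work goes in short steps, Python scripts to look and compute and a tool call to move; the robot and the scene stay as the last step left them, time stands still between calls to the robot, and variables do not carry over. Pictures are saved under pics/ and viewed, at most 14 in all, crops included, and the job is handed in when it is done.

Besides the shell and the picture viewer there is one more tool, called after "Call:" by a JSON object that holds its "name" and its "arguments". apply_moves: Moves the arm, as the interface text tells. Its arguments: {"type":"object","properties":{"plan":{"type":"array","items":{"type":"number"}},"hand":{"type":"number"},"squeeze":{"type":"number"}},"required":["plan"]}

```bash
ls; mkdir -p pics
cat > h.py <<'E'
import numpy as np, cv2
from station import monitor, camera, ctrl
def pts(c):
    """world xyz per pixel from range_z (pinhole)"""
    R=cv2.Rodrigues(np.array(c["rvec"],float))[0]; t=np.array(c["tvec"],float).ravel(); K=np.array(c["mtx"])
    z=c["range_z"]; v,u=np.mgrid[:z.shape[0],:z.shape[1]]
    p=np.stack([(u-K[0,2])/K[0,0]*z,(v-K[1,2])/K[1,1]*z,z],-1)
    w=(p-t)@R; w[z==0]=np.nan
    return w
E
python3 - <<'E'
from h import *
for n in ("top","scene"):
    c=camera(n); cv2.imwrite(f"pics/{n}0.png",c["image"][...,::-1]); np.savez(f"{n}0.npz",**c)
    print(n,c["mtx"],c["rvec"],c["tvec"])
print(monitor.get_obs(), ctrl.tcp_to_grasp)
E
```

```text
pics
top [[415.47849259   0.         319.30106498]
 [  0.         415.47849259 197.88130501]
 [  0.           0.           1.        ]] [ 2.14375974 -2.1613834   0.12921683] [0.02285788 0.64604028 1.2917711 ]
scene [[423.31362867   0.         319.66978008]
 [  0.         423.31362867 199.70665504]
 [  0.           0.           1.        ]] [ 2.27976312 -0.59732392  0.27438767] [-0.52111579  0.31614476  1.13241838]
{'time_s': 0.1, 'qpos': array([ 1.08840908e+00,  3.00386881e-01,  1.52150637e+00, -1.66094274e-07,
        1.32070912e+00, -6.66354658e-02]), 'joint_vel': array([ 0.00051953, -0.00339985, -0.00193261,  0.00138837,  0.00187509,
       -0.00023891]), 'tau': array([ 2.97558021e-03, -5.32644975e+01, -3.53283226e+01,  7.09794788e-02,
        2.35300872e-02, -1.02844751e-04]), 'ee_pos': array([0.22204509, 0.5029313 , 0.20496413]), 'eef_rot': array([-3.14058517e+00, -6.70725986e-05,  2.72584088e+00]), 'force': array([-0.07711195,  0.05560197,  0.67680902]), 'moment': array([0.01748471, 0.02927252, 0.01416988]), 'grip_force': 0.0, 'grip_width': 0.09405873395321507} -0.0188
```

View pics/top0.png

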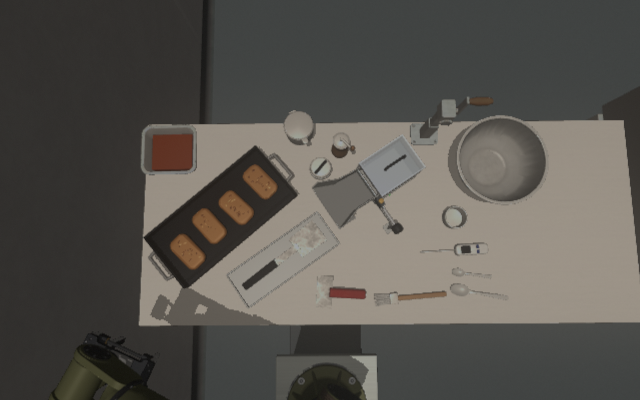

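View pics/scene0.png

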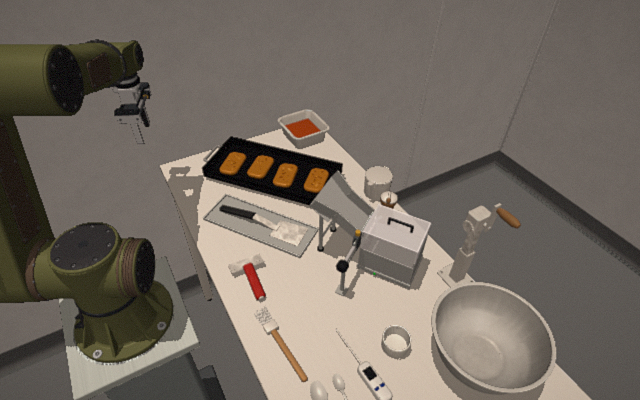

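The top view shows four hash browns at about (187,251), (209,226), (236,208) and (260,182) on the griddle. The tray is at (283,259), the chute mouth at (340,203), the bin at (392,167) and the black knob at (397,228). The mill and timer stand at (341,148) and (320,168), close to the chute, and the ramekin at (453,217) or (299,127).

```bash
cat > m0.py <<'E'
from h import *
c=dict(np.load("top0.npz")); W=pts(c); im=c["image"]; hsv=cv2.cvtColor(im,cv2.COLOR_RGB2HSV)
def rects(mask,amin,z=None,name=""):
    n,l,s,_=cv2.connectedComponentsWithStats(mask.astype(np.uint8))
    for i in range(1,n):
        if s[i,4]<amin: continue
        p=W[l==i]; p=p[~np.isnan(p[:,0])]
        (cx,cy),(w,h),a=cv2.minAreaRect((p[:,:2]*1000).astype(np.float32))
        if w<h: w,h,a=h,w,a+90
        print(name,"px",s[i,:4],"ctr mm",round(cx,1),round(cy,1),"size",round(w),round(h),"yaw deg of long",round(a,1),"z med/max",np.round(np.median(p[:,2])*1000,1),np.round(p[:,2].max()*1000,1))
v,u=np.mgrid[:400,:640]
H,S,V=[hsv[...,i] for i in range(3)]
roi=(v>140)&(v<290)&(u>140)&(u<310)
rects(roi&(H<22)&(S>110)&(V>60)&(W[...,2]>.02)&(W[...,2]<.06),80,name="hb")
z=W[...,2]
rects(roi&(z>.046)&(z<.062),20,name="guard")
rects(roi&(z>.018)&(z<.062)&(V<120),300,name="griddle")
rects((z>.155)&(z<.18)&(u>300)&(u<440)&(v>120)&(v<250),20,name="cover")
rects((z>.11)&(z<.15)&(u>370)&(u<420)&(v>190)&(v<250),6,name="knob")
rects((z>.10)&(z<.25)&(u>300)&(u<385)&(v>150)&(v<240),200,name="chute")
rects((u>220)&(u<345)&(v>205)&(v<310)&(z>.002)&(z<.05)&(S<60)|((u>240)&(u<285)&(v>255)&(v<295)&(V<60)),100,name="tray")
rects((u>235)&(u<290)&(v>250)&(v<297)&(V<60),50,name="grip")
for n,(a,b) in dict(white1=(299,127),mill=(341,148),timer=(320,168),ram=(453,217),knob=(397,228)).items(): print(n,np.round(W[b,a]*1000))
E
python3 m0.py
python3 - <<'E'
import cv2
i=cv2.imread('pics/top0.png')
cv2.imwrite('pics/c1.png',cv2.resize(i[120:320,140:430],None,fx=2.7,fy=2.7,interpolation=cv2.INTER_CUBIC))
E
```

```text
hb px [152 141  40  29] ctr mm 794.2 503.0 size 136 95 yaw deg of long 91.1 z med/max 35.4 45.9
hb px [243 164  35  36] ctr mm 703.2 210.3 size 117 67 yaw deg of long 44.8 z med/max 38.2 49.1
hb px [218 190  36  35] ctr mm 620.1 288.9 size 123 69 yaw deg of long 47.7 z med/max 38.6 47.4
hb px [192 208  35  36] ctr mm 560.5 373.1 size 119 70 yaw deg of long 43.0 z med/max 38.8 48.2
hb px [170 234  36  36] ctr mm 479.9 440.3 size 121 70 yaw deg of long 46.8 z med/max 38.6 47.0
guard px [144 141   6  30] ctr mm 786.3 574.8 size 98 12 yaw deg of long 5.6 z med/max 55.3 61.9
guard px [144 145 153 143] ctr mm 594.4 333.2 size 461 211 yaw deg of long 130.2 z med/max 52.9 61.6
griddle px [144 141  50  31] ctr mm 788.6 501.6 size 162 107 yaw deg of long 88.6 z med/max 35.6 61.9
griddle px [144 145 153 143] ctr mm 594.1 332.3 size 522 212 yaw deg of long 130.0 z med/max 25.4 61.6
griddle px [242 259  36  30] ctr mm 405.9 208.5 size 130 25 yaw deg of long 126.8 z med/max 27.3 39.0
cover px [359 134  67  63] ctr mm 727.5 -196.1 size 161 120 yaw deg of long 123.2 z med/max 166.4 176.5
cover px [3
[... 406 characters left out ...]
1  32  43] ctr mm 594.3 -179.9 size 147 30 yaw deg of long 32.9 z med/max 132.4 149.8
chute px [312 151  73  78] ctr mm 644.8 -106.8 size 241 171 yaw deg of long 119.3 z med/max 165.6 231.9
tray px [221 206  63  53] ctr mm 541.7 235.6 size 201 165 yaw deg of long 91.2 z med/max 23.7 32.6
tray px [226 206 114 104] ctr mm 455.0 138.2 size 392 164 yaw deg of long 123.3 z med/max 5.8 39.0
tray px [310 273  28  37] ctr mm 349.7 7.2 size 112 84 yaw deg of long 177.2 z med/max 6.6 26.3
grip px [243 261  34  28] ctr mm 403.7 210.3 size 124 21 yaw deg of long 127.7 z med/max 27.5 39.0
white1 [867.  80.  87.]
mill [790. -51. 117.]
timer [743.  15.  45.]
ram [ 584. -420.    0.]
knob [ 542. -210.  142.]
```

View pics/c1.png

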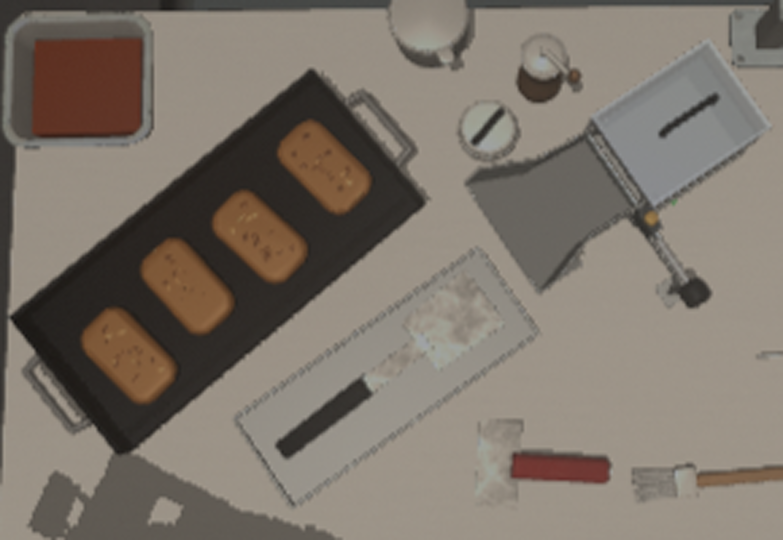

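```bash
cat > m1.py <<'E'
from h import *
c=dict(np.load("top0.npz")); W=pts(c); im=c["image"]; hsv=cv2.cvtColor(im,cv2.COLOR_RGB2HSV)
R=cv2.Rodrigues(c["rvec"])[0]; t=c["tvec"].ravel(); K=c["mtx"]
def ray(u,v,z):
    d=R.T@np.linalg.inv(K)@np.array([u,v,1.]); o=-R.T@t; return (o+d*(z-o[2])/d[2])*1000
cor=np.array([ray(a/2.7+140-.3,b/2.7+120-.3,.010) for a,b in [(236,420),(297,503),(538,332),(480,250)]])
print("tray",cor[:,:2].round(1),cor.mean(0).round(1)); 
for i,j in((0,3),(1,2),(0,1)):
    d=cor[j]-cor[i]; print(np.hypot(*d[:2]).round(),np.degrees(np.arctan2(d[1],d[0])).round(1))
v,u=np.mgrid[:400,:640]; V=hsv[...,2]
m=(u>382)&(u<412)&(v>215)&(v<240)&(V<70)&(W[...,2]>.09)
p=W[m]*1000; b=np.radians(-57); o=np.array([686.7,-133.1])
q=p[:,:2]-o; bx=q@[np.cos(b),np.sin(b)]; by=q@[-np.sin(b),np.cos(b)]
print("knob n",len(p),"bin x",np.percentile(bx,[2,50,98]).round(),"y",np.percentile(by,[2,50,98]).round(),"z",np.percentile(p[:,2],[2,50,98]).round(), p.mean(0).round())
# all in guide/rod corridor: height profile along y
q=W[...,:2]*1000-o; bx=q@np.array([np.cos(b),np.sin(b)]); by=q@np.array([-np.sin(b),np.cos(b)])
for y in range(-60,-200,-8):
    s=(abs(bx+12)<8)&(abs(by-y)<4); print(y,np.nanmax(W[s][:,2]*1000).round() if s.any() else None,end="; ")
# griddle side/height profile in its frame
g=np.radians(40.1); og=np.array([594.4,333.0]); q=W[...,:2]*1000-og
gx=q@np.array([np.cos(g),np.sin(g)]); gy=q@np.array([-np.sin(g),np.cos(g)])
print("\ngx prof")
for x in range(-125,126,8):
    s=(abs(gx-x)<4)&(abs(gy)<200)&(V<70); print(x,np.nanmedian(W[s][:,2]*1000).round() if s.any() else None,end="; ")
for n,(a,bb) in dict(a=(703.2,210.3),b=(620.1,288.9),c=(560.5,373.1),d=(479.9,440.3)).items():
    d=np.array([a,bb])-og; print("\n",n,"griddle xy",d@[np.cos(g),np.sin(g)],d@[-np.sin(g),np.cos(g)])
# turner metal blade + grip fit line: grip
m=(u>235)&(u<290)&(v>250)&(v<297)&(V<60)&(W[...,2]>.008)
p=W[m]*1000; mu=p.mean(0); w=np.linalg.svd(p[:,:2]-mu[:2],full_matrices=False)[2][0]; print("grip",mu.round(1),np.degrees(np.arctan2(w[1],w[0])))
E
python3 m1.py
```

```text
tray [[402.2 315.9]
 [305.3 241.9]
 [503.5 -44.8]
 [602.7  24.1]] [453.4 134.3  10. ]
354.0 -55.5
348.0 -55.3
122.0 -142.6
knob n 77 bin x [-25. -14.  -1.] y [-175. -162. -151.] z [127. 140. 146.] [ 543. -210.  139.]
-60 168.0; -68 173.0; -76 173.0; -84 164.0; -92 142.0; -100 136.0; -108 135.0; -116 134.0; -124 136.0; -132 134.0; -140 135.0; -148 141.0; -156 146.0; -164 145.0; -172 146.0; -180 139.0; -188 4.0; -196 3.0; 
gx prof
-125 None; -117 None; -109 22.0; -101 24.0; -93 24.0; -85 24.0; -77 24.0; -69 24.0; -61 24.0; -53 24.0; -45 25.0; -37 25.0; -29 25.0; -21 24.0; -13 24.0; -5 24.0; 3 24.0; 11 24.0; 19 24.0; 27 24.0; 35 25.0; 43 24.0; 51 24.0; 59 24.0; 67 24.0; 75 24.0; 83 23.0; 91 24.0; 99 46.0; 107 48.0; 115 None; 123 None; 
 a griddle xy 4.189479048203318 -163.9365068107305

 b griddle xy -8.747372068873423 -50.28701106537053

 c griddle xy -0.10147793770320909 52.50913922574012

 d griddle xy -18.469034931763673 155.82822192622652
grip [404.5 209.5  27.2] 127.33175624106003
```

Call:
{"name": "apply_moves", "arguments": {"plan": [0,0,-30,0,0,0,-30,0,-30,-27,0,0,-34,-31,0,0,-34,-31,0,0,-34,-31,0,0,-34,-31,0,0,-34,-31,0,0,-34,-31,0,0,-34,-31,0,0,-34,-31,0,0,-34,-31,0,0,-34,-31,0,0,-34,-31,0,0,-34,-31,0,0,-34,-31,0,0,-34,-31,0,0,-34,-31,0,0,-34,-31,0,0], "hand": 1}}

```text
time_s: 2.0
ee_pos: [0.5363, -0.2091, 0.2651]
eef_rot: [3.142, -0.001, 2.726]
force: [-0.7, 0.4, 0.2]
grip_width: 0.0939
grip_force: 0.0
```

Call:
{"name": "apply_moves", "arguments": {"plan": [0,0,0,0.13,0,0,0,0.13,0,0,0,0.13,0,0,0,0.13,0,0,0,0.13,0,0,0,0.13,0,0,0,0.13,0,0,0,0.13,0,0,0,0.13,0,0,0,0.13,0,0,0,0.13,0,0,0,0.13,0,0,0,0.13,0,0,0,0.13,0,0,0,0.13,0,0,0,0.13,0,0,0,0.07,0,0,0,0]}}

```text
time_s: 3.8
ee_pos: [0.5359, -0.2071, 0.2651]
eef_rot: [-3.141, 0.0, 0.575]
force: [0.6, 0.0, 0.7]
grip_width: 0.0942
grip_force: 0.0
```

```bash
cat >> h.py <<'E'
import sys
def bin2w(x,y,z=0):
    b=np.radians(-57); return np.array([686.7+x*np.cos(b)-y*np.sin(b),-133.1+x*np.sin(b)+y*np.cos(b),z])
def go(x,y,z,yawdeg=None):
    """print tool shift (mm) from present pose to TCP target (mm); shift before and after the spin"""
    o=monitor.get_obs(); p=o["ee_pos"]*1000; yw=o["eef_rot"][2]; d=np.array([x,y,z])-p
    f=lambda a:np.round([np.cos(a)*d[0]+np.sin(a)*d[1],np.sin(a)*d[0]-np.cos(a)*d[1],-d[2]],1)
    print("t",round(o["time_s"],1),"at",p.round(1),"yaw",np.degrees(yw).round(1),"rp",o["eef_rot"][:2].round(3),"F",o["force"].round(1),"grip",(o["grip_width"]*1000).round(1),o["grip_force"].round(1),"| now-axes",f(yw),end=" ")
    if yawdeg is not None:
        s=(yw-np.radians(yawdeg)+np.pi)%(2*np.pi)-np.pi; print("spin",s.round(3),"after-axes",f(np.radians(yawdeg)))
    else: print()
E
python3 -c "
from h import *
go(*bin2w(-12.5,-164,112),33)"
```

```text
Traceback (most recent call last):
  File "h.py", line 17, in go
    print("t",round(o["time_s"],1),"at",p.round(1),"yaw",np.degrees(yw).round(1),"rp",o["eef_rot"][:2].round(3),"F",o["force"].round(1),"grip",(o["grip_width"]*1000).round(1),o["grip_force"].round(1),"| now-axes",f(yw),end=" ")
                                                                                                                                               ^^^^^^^^^^^^^^^^^^^^^^^^^^^^
AttributeError: 'float' object has no attribute 'round'
```

Call:
{"name": "apply_moves", "arguments": {"plan": [3,7,20,0,0,0,30,0,0,0,30,0,0,0,30,0,0,0,30,0,0,0,13,0,0,0,0,0,0,0,0,0]}}

```text
time_s: 4.6
ee_pos: [0.5428, -0.2116, 0.1137]
eef_rot: [3.14, -0.001, 0.577]
force: [0.7, -0.6, 0.4]
grip_width: 0.0938
grip_force: 0.0
```

Call:
{"name": "apply_moves", "arguments": {"plan": [0,0,0,0,0,0,0,0,0,0,0,0,0,0,0,0,0,0,0,0,0,0,0,0], "hand": -1, "squeeze": 30}}

```text
time_s: 5.2
ee_pos: [0.5423, -0.2114, 0.1125]
eef_rot: [3.142, -0.0, 0.576]
force: [-0.5, -0.6, 0.0]
grip_width: 0.0495
grip_force: 0.0
```

Call:
{"name": "apply_moves", "arguments": {"plan": [-3,0,0,0,-8,0,0,0,-12,0,0,0,-15,0,0,0,-15,0,0,0,-15,0,0,0,-15,0,0,0,-10,0,0,0,-6,0,0,0,-3,0,0,0,-2,0,0,0,0,0,0,0,0,0,0,0,0,0,0,0]}}

```text
time_s: 6.6
ee_pos: [0.4554, -0.2699, 0.1129]
eef_rot: [3.137, -0.0, 0.575]
force: [6.1, -11.2, -3.8]
grip_width: 0.0296
grip_force: 30.0
```

```bash
sed -i 's/(o\["grip_width"\]\*1000).round(1),o\["grip_force"\].round(1)/round(o["grip_width"]*1000,1),round(o["grip_force"],1)/' h.py
python3 -c "
from h import *
c=camera('top'); cv2.imwrite('pics/t1.png',cv2.resize(c['image'][150:290,320:460,::-1],None,fx=4,fy=4)); 
go(*bin2w(-12.5,-264,112),33)"
```

```text
t 6.7 at [ 455.4 -269.9  112.9] yaw 32.9 rp [ 3.137 -0.   ] F [  6.3 -12.6  -4.1] grip 29.7 30.0 | now-axes [ 4.4 -1.3  0.9] spin -0.001 after-axes [ 4.4 -1.3  0.9]
```

View pics/t1.png

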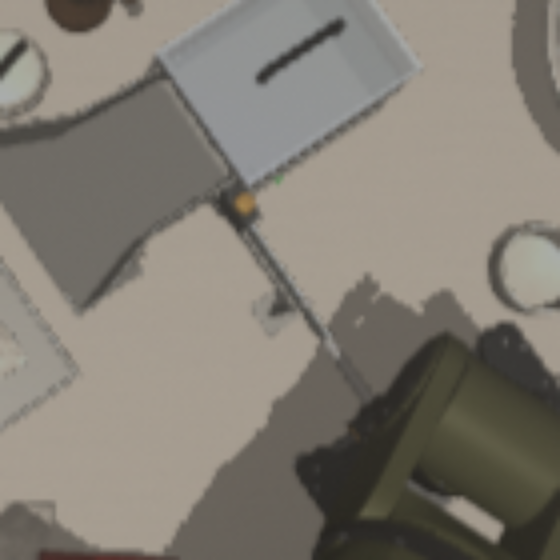

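The crop shows the shutter rod drawn out along about (290,260)-(370,400), with the knob under the gripper. I'll pull a bit more to feel for the end stop.

Call:
{"name": "apply_moves", "arguments": {"plan": [-2,0,0,0,-2,0,0,0,-2,0,0,0,0,0,0,0,0,0,0,0]}}

```text
time_s: 7.15
ee_pos: [0.4504, -0.2732, 0.1129]
eef_rot: [3.137, -0.0, 0.575]
force: [5.9, -10.9, -5.0]
grip_width: 0.0297
grip_force: 30.0
```

```bash
python3 -c "
from h import *
go(*bin2w(-12.5,-264,112),33)"
```

```text
t 7.2 at [ 450.4 -273.2  112.9] yaw 32.9 rp [ 3.137 -0.   ] F [  5.9 -10.9  -5. ] grip 29.7 30.0 | now-axes [10.5 -1.3  0.9] spin -0.001 after-axes [10.5 -1.3  0.9]
```

Call:
{"name": "apply_moves", "arguments": {"plan": [-2,0,0,0,-2,0,0,0,-2,0,0,0,-2,0,0,0,-2,0,0,0,-2,0,0,0,0,0,0,0]}}

```text
time_s: 7.85
ee_pos: [0.4394, -0.278, 0.1124]
eef_rot: [-3.141, 0.0, 0.575]
force: [0.3, 0.7, -0.5]
grip_width: 0.0018
grip_force: 0.0
```

```bash
python3 -c "
from h import *
go(*bin2w(-12.5,-264,112),33)"
```

```text
t 7.8 at [ 439.4 -278.   112.4] yaw 33.0 rp [-3.141  0.   ] F [ 0.3  0.7 -0.5] grip 1.8 0.0 | now-axes [22.3  0.6  0.4] spin -0.001 after-axes [22.3  0.7  0.4]
```

Call:
{"name": "apply_moves", "arguments": {"plan": [-20,0,0,0,0,0,-40,0,0,0,-40,0,0,0,-40,0,0,0,-40,0,0,30,0,0,0,40,0,0,0,40,0,0,0,40,0,0], "hand": 1}}

```text
time_s: 8.75
ee_pos: [0.5052, -0.4158, 0.2724]
eef_rot: [-3.141, 0.0, 0.576]
force: [0.3, 0.1, 1.5]
grip_width: 0.0703
grip_force: 0.0
```

```bash
cat > knob.py <<'E'
from h import *
c=camera('top'); cv2.imwrite('pics/t2.png',cv2.resize(c['image'][120:320,300:500,::-1],None,fx=3,fy=3))
W=pts(c)*1000; V=c["image"].max(2); q=W[...,:2]-bin2w(0,0)[:2]; b=np.radians(-57)
bx=q@[np.cos(b),np.sin(b)]; by=q@[-np.sin(b),np.cos(b)]
m=(abs(bx+12)<25)&(by<-90)&(by>-320)&(W[...,2]>136)&(W[...,2]<155)&(V<70)
print("knob px",m.sum(),"x",bx[m].min().round(),bx[m].max().round(),"y",by[m].min().round(),by[m].max().round())
m=(abs(bx+12)<25)&(by<-90)&(by>-320)&(W[...,2]>115)&(W[...,2]<155)
for y in range(-100,-310,-10):
    s=m&(abs(by-y)<5); print(y,s.sum(),bx[s].mean().round(1) if s.any() else "",W[s][:,2].max().round() if s.any() else "",end="; ")
E
python3 knob.py
```

```text
knob px 62 x -26.0 1.0 y -274.0 -248.0
-100 12 -13.0 143.0; -110 12 -13.2 144.0; -120 11 -12.6 144.0; -130 11 -12.4 144.0; -140 11 -12.6 143.0; -150 12 -12.5 144.0; -160 9 -11.6 148.0; -170 9 -11.5 145.0; -180 8 -11.2 145.0; -190 11 -11.2 146.0; -200 12 -10.9 134.0; -210 11 -11.4 135.0; -220 12 -11.3 134.0; -230 12 -10.7 134.0; -240 11 -10.4 134.0; -250 34 -11.7 142.0; -260 36 -12.0 147.0; -270 31 -11.9 143.0; -280 0  ; -290 0  ; -300 0  ;
```

Call:
{"name": "apply_moves", "arguments": {"plan": [10,-20,0,0,15,-30,0,0,15,-30,0,0,15,-30,0,0,15,-30,0,0,15,-30,0,0,15,-30,0,0,15,-30,0,0,15,-30,0,0,15,-30,0,0,15,-30,0,0,15,-30,0,0,15,-30,0,0,15,-30,0,0,15,-30,0,0,15,-30,0,0,15,-30,0,0,10,-27,0,0], "hand": 0.06}}

```text
time_s: 10.6
ee_pos: [0.4354, 0.1703, 0.2723]
eef_rot: [-3.141, 0.0, 0.576]
force: [-0.2, 0.3, -0.1]
grip_width: 0.0496
grip_force: 0.0
```

Call:
{"name": "apply_moves", "arguments": {"plan": [0,0,20,-0.13,0,0,20,-0.13,0,0,20,-0.13,0,0,20,-0.13,0,0,20,-0.13,0,0,20,-0.13,0,0,20,-0.13,0,0,0,-0.13,0,0,0,-0.13,0,0,0,-0.13,0,0,0,-0.13,0,0,0,-0.13,0,0,0,-0.05,0,0,0,0]}}

```text
time_s: 12.0
ee_pos: [0.4357, 0.1688, 0.1324]
eef_rot: [-3.141, -0.0, 2.186]
force: [0.7, 1.1, -0.1]
grip_width: 0.0497
grip_force: 0.0
```

```bash
python3 -c "
from h import *
c=camera('wrist'); cv2.imwrite('pics/w1.png',c['image'][...,::-1]); print(c['mtx'],c['rvec'],c['tvec'])
go(435,167.5,9,126)"
```

```text
[[309.70691629   0.         321.92924391]
 [  0.         309.70691629 199.65398365]
 [  0.           0.           1.        ]] [-2.73678447 -0.87078622 -0.12185789] [-0.4522678  -0.11790941  0.29060469]
t 12.1 at [435.8 168.9 132.4] yaw 125.1 rp [-3.141 -0.   ] F [ 0.3  0.7 -0.3] grip 49.3 0.0 | now-axes [ -0.6  -1.4 123.4] spin -0.015 after-axes [ -0.6  -1.5 123.4]
```

View pics/w1.png

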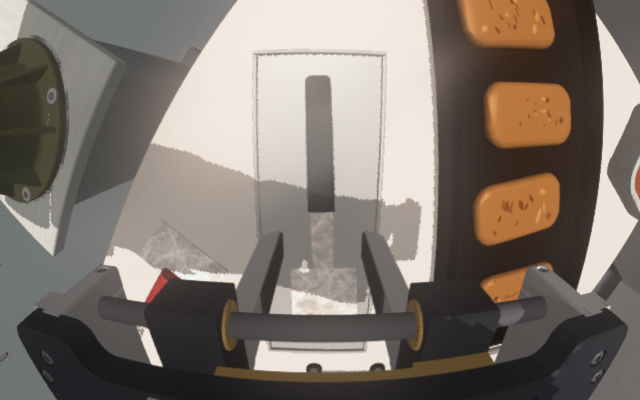

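The wrist view shows the black grip running from (318,75) to (321,212), between the fingers and nearly in line with them. I'll check where its ends lie.

```bash
cat >> h.py <<'E'
def wray(c,px,z):
    """wrist fisheye pixels -> world mm at height z (mm)"""
    R=cv2.Rodrigues(np.array(c["rvec"],float))[0]; t=np.array(c["tvec"],float).ravel()
    n=cv2.fisheye.undistortPoints(np.array(px,float).reshape(-1,1,2),np.array(c["mtx"]),np.zeros(4)).reshape(-1,2)
    d=np.c_[n,np.ones(len(n))]@R; o=-R.T@t*1000
    return o+d*((z-o[2])/d[:,2])[:,None]
E
python3 -c "
from h import *
c=camera('wrist')
a=wray(c,[(318,75)],22)[0];b=wray(c,[(321,212)],35)[0];print(a,b,np.hypot(*(b-a)[:2]),np.degrees(np.arctan2(*(b-a)[[1,0]])))
print(wray(c,[(254,52),(385,52)],10))"
```

```text
[364.92934013 261.59076337  22.        ] [440.49627426 159.13215593  35.        ] 127.31114551228693 -53.58988126355306
[[298.51065345 247.56402748  10.        ]
 [402.56466077 320.48959315  10.        ]]
```

Call:
{"name": "apply_moves", "arguments": {"plan": [2,-2,20,-0.02,0,0,30,0,0,0,30,0,0,0,25,0,0,0,12,0,0,0,6,0,0,0,0,0,0,0,0,0]}}

```text
time_s: 12.9
ee_pos: [0.4338, 0.1697, 0.0104]
eef_rot: [3.14, 0.0, 2.205]
force: [0.2, -0.6, -0.4]
grip_width: 0.0497
grip_force: 0.0
```

Call:
{"name": "apply_moves", "arguments": {"plan": [0,0,0,0,0,0,0,0,0,0,0,0,0,0,0,0,0,0,0,0,0,0,0,0,0,0,0,0,0,0,0,0], "hand": -1, "squeeze": 55}}

```text
time_s: 13.7
ee_pos: [0.4334, 0.1696, 0.0097]
eef_rot: [3.141, 0.0, 2.206]
force: [-1.9, 0.0, 6.1]
grip_width: 0.0244
grip_force: 55.0
```

Call:
{"name": "apply_moves", "arguments": {"plan": [0,0,-10,0,0,0,-20,0,0,0,-30,0,0,0,-30,0,0,0,-30,0,0,0,-20,0,0,0,0,0,0,0,0,0]}}

```text
time_s: 14.5
ee_pos: [0.4329, 0.1694, 0.1489]
eef_rot: [-3.141, -0.0, 2.206]
force: [0.1, -1.0, -3.5]
grip_width: 0.0246
grip_force: 55.0
```

```bash
cat > wr.py <<'E'
from h import *
n=sys.argv[1]; c=camera("wrist"); cv2.imwrite(f"pics/{n}.png",c["image"][...,::-1]); go(0,0,0)
E
python3 wr.py w2
```

```text
t 14.6 at [432.6 169.3 148.3] yaw 126.4 rp [-3.14e+00 -1.00e-03] F [-0.  -0.7 -2.3] grip 24.1 55.0 | now-axes [ 120.3 -448.8  148.3]
```

Call:
{"name": "apply_moves", "arguments": {"plan": [0,0,0,-0.12,0,0,0,-0.12,0,0,0,-0.12,0,0,0,-0.12,0,0,0,-0.12,0,0,0,-0.12,0,0,0,-0.12,0,0,0,-0.12,0,0,0,-0.12,0,0,0,-0.12,0,0,0,-0.12,0,0,0,-0.12,0,0,0,-0.09,0,0,0,0]}}

```text
time_s: 15.95
ee_pos: [0.4327, 0.1694, 0.1481]
eef_rot: [3.141, -0.002, -2.546]
force: [-0.0, 0.4, -3.1]
grip_width: 0.0246
grip_force: 55.0
```

Call:
{"name": "apply_moves", "arguments": {"plan": [5,-20,0,0,8,-30,0,0,8,-30,0,0,6,-25,0,0,3,-10,0,0,0,0,0,0,0,0,0,0]}}

```text
time_s: 16.65
ee_pos: [0.4724, 0.0581, 0.149]
eef_rot: [3.141, -0.001, -2.548]
force: [0.0, 0.3, -2.1]
grip_width: 0.0244
grip_force: 55.0
```

```bash
python3 -c "
from h import *
c=camera('top'); cv2.imwrite('pics/t3.png',cv2.resize(c['image'][130:310,140:420,::-1],None,fx=2.8,fy=2.8,interpolation=cv2.INTER_CUBIC))
go(472,57.5,45,214)"
```

```text
t 16.7 at [472.4  58.3 149.2] yaw -146.0 rp [ 3.141 -0.   ] F [ 0.2  0.8 -2.2] grip 24.5 55.0 | now-axes [  0.8  -0.5 104.2] spin 0.001 after-axes [  0.8  -0.5 104.2]
```

View pics/t3.png

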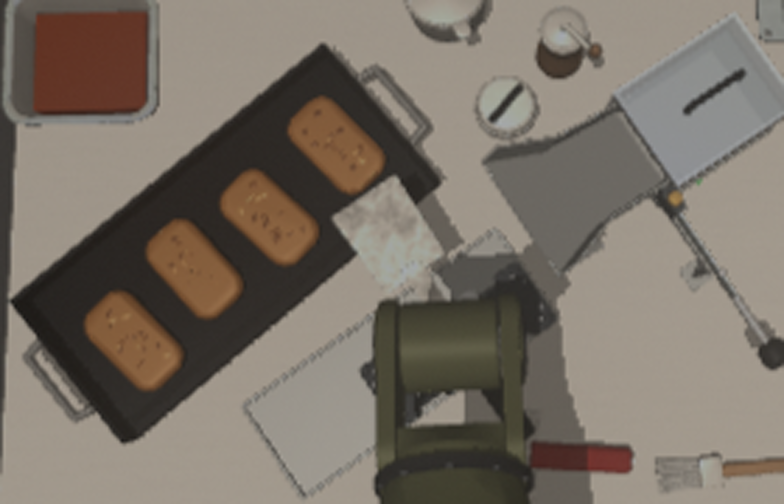

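The crop shows the blade at (390,235), pointing at the rightmost hash brown at (335,145). The chute is clear of the gripper, and the knob is far out at (770,352).

Call:
{"name": "apply_moves", "arguments": {"plan": [0,0,20,0,0,0,35,0,0,0,35,0,0,0,18,0,0,0,7,0,0,0,2,0,0,0,0,0,0,0,0,0]}}

```text
time_s: 17.5
ee_pos: [0.4733, 0.0577, 0.0335]
eef_rot: [-3.141, 0.001, -2.547]
force: [-0.2, -0.2, -1.8]
grip_width: 0.0244
grip_force: 55.0
```

Call:
{"name": "apply_moves", "arguments": {"plan": [0,0,1,0,0,0,1,0,0,0,0,0]}}

```text
time_s: 17.8
ee_pos: [0.4728, 0.0574, 0.0305]
eef_rot: [-3.141, 0.0, -2.547]
force: [0.7, 0.3, -2.8]
grip_width: 0.0248
grip_force: 55.0
```

Call:
{"name": "apply_moves", "arguments": {"plan": [0,0,1,0,0,0,0,0]}}

```text
time_s: 18.0
ee_pos: [0.4727, 0.0574, 0.0294]
eef_rot: [3.142, -0.0, -2.547]
force: [-0.7, 0.3, -2.6]
grip_width: 0.0242
grip_force: 55.0
```

Call:
{"name": "apply_moves", "arguments": {"plan": [0,0,1,0,0,0,0,0]}}

```text
time_s: 18.2
ee_pos: [0.4728, 0.0574, 0.0284]
eef_rot: [-3.142, 0.0, -2.547]
force: [0.2, 0.5, -1.8]
grip_width: 0.0247
grip_force: 55.0
```

Call:
{"name": "apply_moves", "arguments": {"plan": [0,0,1,0,0,0,0,0]}}

```text
time_s: 18.4
ee_pos: [0.4728, 0.0575, 0.0275]
eef_rot: [-3.142, 0.0, -2.547]
force: [0.2, 0.1, -1.2]
grip_width: 0.0244
grip_force: 55.0
```

Call:
{"name": "apply_moves", "arguments": {"plan": [0,0,1,0,0,0,0,0]}}

```text
time_s: 18.6
ee_pos: [0.4729, 0.0575, 0.0265]
eef_rot: [-3.141, 0.0, -2.547]
force: [-0.9, -0.8, 0.5]
grip_width: 0.0245
grip_force: 55.0
```

Call:
{"name": "apply_moves", "arguments": {"plan": [-10,0,0,0,-10,0,0,0,-15,0,0,0,-15,0,0,0,-15,0,0,0,-10,0,0,0,0,0,0,0]}}

```text
time_s: 19.3
ee_pos: [0.5364, 0.1004, 0.0267]
eef_rot: [-3.141, 0.002, -2.547]
force: [2.4, 1.3, 3.2]
grip_width: 0.0243
grip_force: 55.0
```

```bash
cat > look.py <<'E'
from h import *
# food poses from colour in the top picture
n=sys.argv[1]; c=camera("top"); im=c["image"]; W=pts(c)*1000; H,S,V=cv2.split(cv2.cvtColor(im,cv2.COLOR_RGB2HSV))
v,u=np.mgrid[:400,:640]
m=((u>140)&(u<430)&(v>120)&(v<310)&(H<22)&(S>110)&(V>50)&(W[...,2]>20)&(W[...,2]<330)).astype(np.uint8)
k,l,s,_=cv2.connectedComponentsWithStats(m)
for i in range(1,k):
    if s[i,4]<60: continue
    p=W[l==i]; (cx,cy),(w,h),a=cv2.minAreaRect(p[:,:2].astype(np.float32))
    if w<h: w,h,a=h,w,a+90
    if cx>750 and cy>400: continue
    print("food",round(cx),round(cy),"z",np.median(p[:,2]).round(),"size",round(w),round(h),"yaw",round(a,1))
cv2.imwrite(f"pics/{n}.png",cv2.resize(im[130:310,140:420,::-1],None,fx=2.8,fy=2.8,interpolation=cv2.INTER_CUBIC)); go(0,0,0)
E
python3 look.py t4
```

```text
food 710 218 z 43.0 size 119 68 yaw 39.9
food 619 287 z 38.0 size 118 70 yaw 47.8
food 561 373 z 39.0 size 119 71 yaw 42.8
food 479 439 z 39.0 size 117 72 yaw 45.6
food 344 -67 z 26.0 size 109 25 yaw 86.2
t 19.4 at [535.8 100.   26.6] yaw -145.9 rp [-3.141e+00  2.000e-03] F [0.8 1.5 3.2] grip 24.6 55.0 | now-axes [499.9 217.4  26.6]
```

Call:
{"name": "apply_moves", "arguments": {"plan": [-10,0,0,0,-10,0,0,0,-10,0,0,0,-10,0,0,0,-10,0,0,0,-10,0,0,0,-5,0,0,0,0,0,0,0]}}

```text
time_s: 20.15
ee_pos: [0.5898, 0.1366, 0.0265]
eef_rot: [-3.141, 0.001, -2.547]
force: [2.0, 1.6, 3.5]
grip_width: 0.0245
grip_force: 55.0
```

```bash
python3 look.py t5
```

```text
food 727 230 z 44.0 size 118 69 yaw 39.7
food 612 280 z 39.0 size 136 69 yaw 47.7
food 561 372 z 39.0 size 120 71 yaw 43.0
food 480 440 z 39.0 size 120 70 yaw 46.2
food 345 -67 z 26.0 size 108 25 yaw 88.7
t 20.2 at [589.5 136.4  26.5] yaw -145.9 rp [-3.141e+00  2.000e-03] F [2.5 1.6 2.5] grip 24.5 55.0 | now-axes [564.8 217.2  26.5]
```

Call:
{"name": "apply_moves", "arguments": {"plan": [-10,0,0,0,-10,0,0,0,-8,0,0,0,-4,0,0,0,0,0,0,0]}}

```text
time_s: 20.7
ee_pos: [0.6159, 0.1542, 0.0264]
eef_rot: [-3.141, 0.001, -2.547]
force: [1.5, 0.9, 2.0]
grip_width: 0.0246
grip_force: 55.0
```

Call:
{"name": "apply_moves", "arguments": {"plan": [0,0,-6,0,0,0,-10,0,0,0,-15,0,0,0,-15,0,0,0,-10,0,0,0,0,0]}}

```text
time_s: 21.3
ee_pos: [0.6161, 0.1539, 0.0847]
eef_rot: [-3.14, 0.003, -2.547]
force: [-0.1, -0.0, -3.7]
grip_width: 0.0245
grip_force: 55.0
```

```bash
python3 look.py t6
```

```text
food 730 231 z 99.0 size 109 65 yaw 40.4
food 620 293 z 39.0 size 106 69 yaw 41.6
food 561 372 z 39.0 size 119 71 yaw 42.2
food 480 440 z 39.0 size 121 72 yaw 44.9
food 345 -67 z 26.0 size 108 25 yaw 88.8
t 21.4 at [615.5 153.8  83.4] yaw -146.0 rp [-3.141e+00  1.000e-03] F [-0.3 -0.1 -3.4] grip 24.2 55.0 | now-axes [596.1 217.2  83.4]
```

View pics/t6.png

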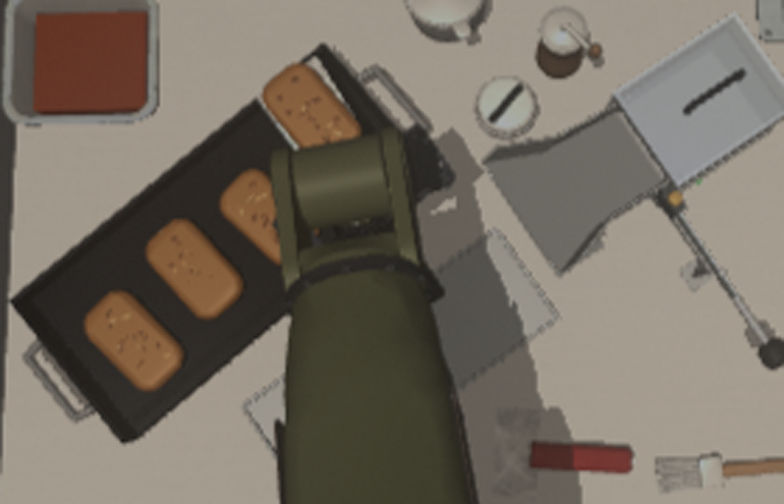

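The lifted hash brown sits centred on the blade at (310,105), with its top at z = 99 mm. Next I'll raise it and swing it to the chute.

Call:
{"name": "apply_moves", "arguments": {"plan": [0,0,-10,0,0,0,-20,0,0,0,-25,0,0,0,-25,0,0,0,-25,0,0,0,-25,0,0,0,-25,0,0,0,-20,0,0,0,-15,0,0,0,-8,0,0,0,0,0]}}

```text
time_s: 22.45
ee_pos: [0.6154, 0.1538, 0.2812]
eef_rot: [-3.141, 0.001, -2.547]
force: [0.2, -0.3, -3.9]
grip_width: 0.025
grip_force: 55.0
```

Call:
{"name": "apply_moves", "arguments": {"plan": [4,0,0,0.02,8,0,0,0.04,8,0,0,0.06,8,0,0,0.08,8,0,0,0.1,8,0,0,0.1,8,0,0,0.1,8,0,0,0.1,8,0,0,0.1,8,0,0,0.1,8,0,0,0.1,6,0,0,0.1,4,0,0,0.1,0,0,0,0.1,0,0,0,0.1,0,0,0,0.1,0,0,0,0.08,0,0,0,0.06,0,0,0,0.04,0,0,0,0]}}

```text
time_s: 24.45
ee_pos: [0.5268, 0.1375, 0.2795]
eef_rot: [-3.14, -0.001, 2.154]
force: [-0.0, 0.5, -2.8]
grip_width: 0.0247
grip_force: 55.0
```

```bash
sed -i 's/radians(-57); return/radians(-56.5); return/' h.py; python3 look.py t7; python3 -c "
from h import *
go(*bin2w(-285,0,225),123.5)"
```

```text
food 601 26 z 293.0 size 117 65 yaw 128.7
food 637 308 z 39.0 size 70 66 yaw 141.7
food 561 373 z 39.0 size 120 71 yaw 43.1
food 479 439 z 39.0 size 117 72 yaw 45.9
food 345 -67 z 26.0 size 108 25 yaw 88.3
t 24.5 at [526.8 137.6 279.7] yaw 123.5 rp [-3.14e+00 -1.00e-03] F [ 0.2 -0.  -3.4] grip 24.3 55.0 | now-axes [ 176.4 -515.1  279.7] 
t 24.5 at [526.8 137.6 279.7] yaw 123.5 rp [-3.14e+00 -1.00e-03] F [ 0.2 -0.  -3.4] grip 24.3 55.0 | now-axes [-28.9 -16.1  54.7] spin 0.001 after-axes [-28.9 -16.1  54.7]
```

Call:
{"name": "apply_moves", "arguments": {"plan": [-5,-4,5,0,-10,-6,10,0,-10,-4,15,0,-4,-2,15,0,0,0,10,0,0,0,5,0,0,0,4,0,0,0,3,0,0,0,2,0,0,0,0,0,0,0,0,0]}}

```text
time_s: 25.6
ee_pos: [0.53, 0.1048, 0.2117]
eef_rot: [3.141, 0.0, 2.156]
force: [0.7, 0.0, -3.7]
grip_width: 0.0245
grip_force: 55.0
```

Call:
{"name": "apply_moves", "arguments": {"plan": [0,0,2,0,0,0,0,0]}}

```text
time_s: 25.8
ee_pos: [0.5298, 0.1047, 0.2093]
eef_rot: [-3.141, -0.0, 2.156]
force: [-0.5, 0.2, -3.2]
grip_width: 0.0246
grip_force: 55.0
```

Call:
{"name": "apply_moves", "arguments": {"plan": [0,0,2,0,0,0,0,0]}}

```text
time_s: 26.0
ee_pos: [0.5298, 0.1046, 0.2072]
eef_rot: [-3.141, -0.0, 2.156]
force: [0.1, 0.0, -3.4]
grip_width: 0.025
grip_force: 55.0
```

```bash
python3 look.py t8; python3 -c "
from h import *
c=camera('scene'); cv2.imwrite('pics/s1.png',cv2.resize(c['image'][100:320,180:460,::-1],None,fx=2.8,fy=2.7,interpolation=cv2.INTER_CUBIC))
go(*bin2w(-285,0,203),123.5)"
```

```text
food 604 -6 z 221.0 size 116 64 yaw 129.6
food 619 287 z 39.0 size 117 70 yaw 47.2
food 561 373 z 39.0 size 119 71 yaw 42.9
food 480 441 z 39.0 size 120 71 yaw 45.3
food 345 -67 z 26.0 size 107 25 yaw 88.9
t 26.1 at [529.8 104.7 207.3] yaw 123.5 rp [-3.141 -0.   ] F [-0.4 -0.7 -3.1] grip 24.6 55.0 | now-axes [ 205.3 -499.5  207.3] 
t 26.1 at [529.9 104.6 207.4] yaw 123.5 rp [-3.142 -0.   ] F [-0.1  0.  -2.4] grip 24.5 55.0 | now-axes [ 0.2 -0.4  4.4] spin 0.0 after-axes [ 0.2 -0.4  4.4]
```

View pics/s1.png

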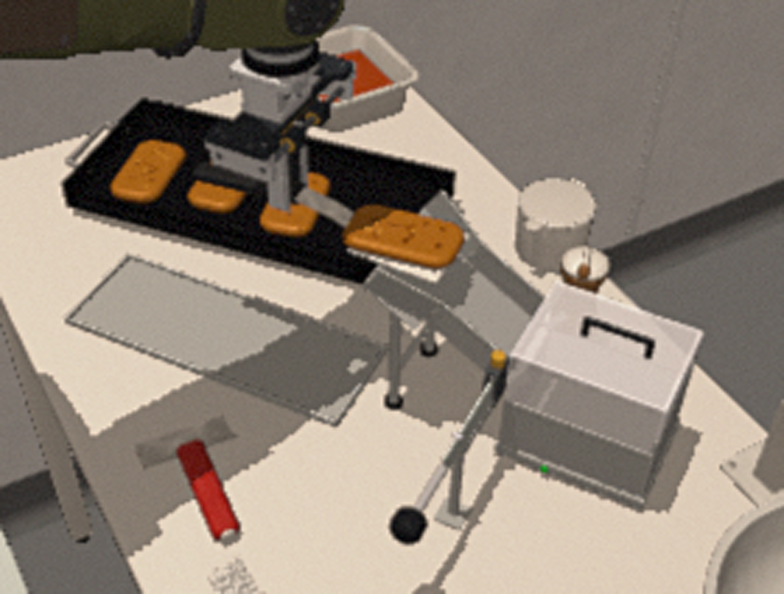

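The scene crop shows the turner level over the chute mouth. The hash brown on its blade, at (405,235), is in line with the chute. I'll loosen the grip so the nose can tip.

Call:
{"name": "apply_moves", "arguments": {"plan": [0,0,1,0,0,0,0,0,0,0,0,0,0,0,0,0,0,0,0,0], "squeeze": 8}}

```text
time_s: 26.6
ee_pos: [0.5299, 0.1046, 0.2065]
eef_rot: [3.141, 0.0, 2.156]
force: [0.5, 0.4, -1.8]
grip_width: 0.0249
grip_force: 8.0
```

```bash
python3 look.py t9|grep -v "z 39"
```

```text
food 604 -6 z 216.0 size 117 65 yaw 129.5
food 345 -67 z 26.0 size 108 26 yaw 86.5
t 26.6 at [529.9 104.6 206.5] yaw 123.5 rp [3.141 0.   ] F [-0.4 -0.9 -1.8] grip 24.9 8.0 | now-axes [ 205.4 -499.6  206.5]
```

Call:
{"name": "apply_moves", "arguments": {"plan": [0,0,-4,0,-1,0,-6,0,-2,0,-7,0,-3,0,-7,0,-3,0,-7,0,0,0,0,0], "squeeze": 6}}

```text
time_s: 27.25
ee_pos: [0.5354, 0.0968, 0.2387]
eef_rot: [3.14, 0.001, 2.155]
force: [0.5, -0.5, -1.7]
grip_width: 0.0248
grip_force: 6.0
```

```bash
python3 look.py t10|grep -v "z 39"
```

```text
food 605 -7 z 215.0 size 113 65 yaw 128.9
food 345 -67 z 26.0 size 108 25 yaw 88.4
t 27.3 at [535.2  97.  238. ] yaw 123.5 rp [3.141e+00 1.000e-03] F [ 0.3  0.3 -1.8] grip 25.0 6.0 | now-axes [ 214.5 -499.8  238. ]
```

Call:
{"name": "apply_moves", "arguments": {"plan": [-3,0,-6,0,-3,0,-6,0,-4,0,-6,0,-4,0,-6,0,0,0,0,0,0,0,0,0,0,0,0,0]}}

```text
time_s: 28.0
ee_pos: [0.5425, 0.0855, 0.2613]
eef_rot: [-3.141, -0.0, 2.156]
force: [-0.0, -0.5, -2.3]
grip_width: 0.0248
grip_force: 6.0
```

```bash
python3 look.py t11|grep -v "z 39"; python3 -c "
from h import *
c=camera('scene'); cv2.imwrite('pics/s2.png',cv2.resize(c['image'][100:320,180:460,::-1],None,fx=2.8,fy=2.7,interpolation=cv2.INTER_CUBIC))"
```

```text
food 671 -110 z 136.0 size 63 61 yaw 36.4
food 480 440 z 38.0 size 120 71 yaw 45.2
food 345 -67 z 26.0 size 108 26 yaw 89.3
t 28.1 at [542.4  85.6 261.2] yaw 123.5 rp [-3.141 -0.   ] F [ 0.1 -1.  -2.1] grip 25.0 6.0 | now-axes [ 228.3 -499.5  261.2]
```

View pics/s2.png

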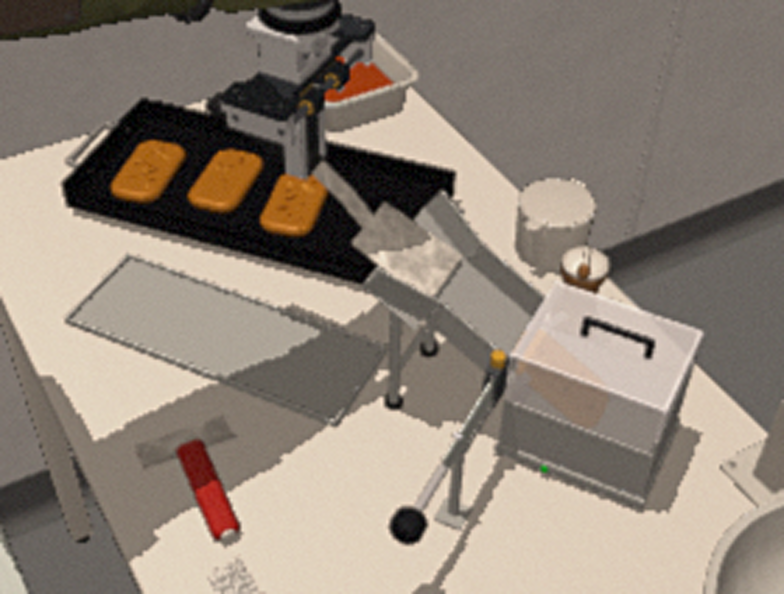

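The hash brown is in the bin, visible at (565,380) through the cover. The tipped blade is resting empty on the chute floor. I'll level it again on the chute lip and regrip.

Call:
{"name": "apply_moves", "arguments": {"plan": [3,0,6,0,4,0,8,0,4,0,8,0,4,0,8,0,4,0,8,0,3,0,8,0,1,0,6,0,0,0,4,0,0,0,0,0], "squeeze": 8}}

```text
time_s: 29.0
ee_pos: [0.5298, 0.1046, 0.2049]
eef_rot: [-3.141, -0.0, 2.156]
force: [-1.0, -0.5, -2.0]
grip_width: 0.0247
grip_force: 8.0
```

Call:
{"name": "apply_moves", "arguments": {"plan": [0,0,0,0,0,0,0,0,0,0,0,0], "squeeze": 55}}

```text
time_s: 29.3
ee_pos: [0.53, 0.1046, 0.2057]
eef_rot: [3.141, 0.0, 2.156]
force: [-0.3, -0.3, -1.7]
grip_width: 0.0246
grip_force: 55.0
```

```bash
cat > bl.py <<'E'
from h import *
# blade height profile along the turner (needs blade in view, clear of food): fit pitch from top depth
o=monitor.get_obs(); p=o["ee_pos"]*1000; a=o["eef_rot"][2]+np.pi
c=camera("top"); W=pts(c)*1000; q=W[...,:2]-p[:2]; x=q@[np.cos(a),np.sin(a)]; y=q@[-np.sin(a),np.cos(a)]
s=(x>100)&(x<178)&(abs(y)<34)&(W[...,2]>p[2]-90)&(W[...,2]<p[2]+60)
f=np.polyfit(x[s],W[s][:,2],1); print("n",s.sum(),"blade top z-tcp at edge",(np.polyval(f,187)-p[2]).round(1),"at 85:",(np.polyval(f,85)-p[2]).round(1),"pitch deg nose up",np.degrees(np.arctan(f[0])).round(1))
s=(abs(y)<36)&(x>60)&(x<230)&(abs(W[...,2]-p[2])<60); h=np.histogram(x[s],bins=np.arange(80,230,6)); print(h[0])
E
python3 bl.py; python3 -c "
from h import *
go(530,104,275,123.5)"
```

```text
n 672 blade top z-tcp at edge -1.1 at 85: -5.1 pitch deg nose up 2.2
[17 21 56 51 55 56 55 56 52 55 56 55 51 54 59 52 53 52 31 22 45 29  9  0]
t 29.4 at [530.  104.6 205.6] yaw 123.5 rp [3.141 0.   ] F [ 0.3  0.5 -2.4] grip 24.3 55.0 | now-axes [ -0.5  -0.3 -69.4] spin 0.0 after-axes [ -0.5  -0.3 -69.4]
```

Call:
{"name": "apply_moves", "arguments": {"plan": [0,0,-15,0,0,0,-25,0,10,-4,0,0,20,-8,0,-0.02,25,-11,0,-0.02,25,-11,0,0,20,-8,0,0,7,-4,20,0,0,0,40,0,0,0,45,0,0,0,45,0,0,0,45,0,0,0,25,0,0,0,9,0,0,0,0,0,0,0,0,0]}}

```text
time_s: 30.95
ee_pos: [0.4314, 0.1663, 0.0175]
eef_rot: [3.14, 0.001, 2.196]
force: [0.8, -0.8, -1.4]
grip_width: 0.0245
grip_force: 55.0
```

```bash
python3 bl.py; python3 -c "
from h import *
go(433,169.5,9,126)"
```

```text
n 511 blade top z-tcp at edge -1.9 at 85: -4.6 pitch deg nose up 1.6
[40 39 44 41 40 41 42 42 41 43 39 40 43 42 40 42 42 40 40 38 40 39 41 41]
t 31.0 at [431.7 166.4  17.8] yaw 125.8 rp [3.139e+00 1.000e-03] F [ 0.7  0.  -2.6] grip 24.3 55.0 | now-axes [1.8 2.9 8.8] spin -0.003 after-axes [1.7 2.9 8.8]
```

Over the tray, I'll press lightly with a loose grip to reset the pitch, then regrip.

Call:
{"name": "apply_moves", "arguments": {"plan": [1,3,4,0,0,0,3,0,0,0,2,0,0,0,1,0,0,0,0,0,0,0,0,0], "squeeze": 5}}

```text
time_s: 31.6
ee_pos: [0.4339, 0.1691, 0.0073]
eef_rot: [3.139, 0.001, 2.196]
force: [2.6, 2.0, 6.4]
grip_width: 0.0247
grip_force: 5.0
```

Call:
{"name": "apply_moves", "arguments": {"plan": [0,0,0,0,0,0,0,0,0,0,0,0], "squeeze": 55}}

```text
time_s: 31.9
ee_pos: [0.4339, 0.169, 0.0073]
eef_rot: [3.139, 0.001, 2.196]
force: [2.4, 1.1, 5.4]
grip_width: 0.0245
grip_force: 55.0
```

Call:
{"name": "apply_moves", "arguments": {"plan": [0,0,-10,0,0,0,-20,0,0,0,-30,0,0,0,-30,0,0,0,-20,0,0,0,0,0,0,0,0,0]}}

```text
time_s: 32.6
ee_pos: [0.4324, 0.1685, 0.116]
eef_rot: [-3.141, -0.0, 2.196]
force: [-0.1, -0.7, -2.5]
grip_width: 0.0249
grip_force: 55.0
```

```bash
python3 bl.py; python3 look.py t12; python3 -c "
from h import *
f=np.array([619,287]); a=np.radians(45); g=f-277*np.array([np.cos(a),np.sin(a)]); go(*g,45,225)"
```

```text
n 590 blade top z-tcp at edge -1.0 at 85: -2.4 pitch deg nose up 0.7
[15 23 50 46 48 50 49 49 46 51 48 47 48 48 47 48 48 48 21  0  0  0  0  0]
food 615 273 z 38.0 size 120 69 yaw 47.2
food 560 372 z 39.0 size 118 70 yaw 43.1
food 480 440 z 39.0 size 120 71 yaw 45.1
food 345 -67 z 26.0 size 108 26 yaw 86.0
t 32.7 at [432.1 168.4 115.2] yaw 125.8 rp [-3.139e+00 -1.000e-03] F [ 0.9  0.2 -2. ] grip 24.5 55.0 | now-axes [ 116.2 -448.9  115.2] 
t 32.7 at [432.1 168.4 115.2] yaw 125.8 rp [-3.139e+00 -1.000e-03] F [ 0.9  0.2 -2. ] grip 24.5 55.0 | now-axes [-57.4 -52.5  70.2] spin -1.731 after-axes [ 61.  -48.3  70.2]
```

Call:
{"name": "apply_moves", "arguments": {"plan": [0,0,0,-0.12,0,0,0,-0.12,0,0,0,-0.12,0,0,0,-0.12,0,0,0,-0.12,0,0,0,-0.12,0,0,0,-0.12,0,0,0,-0.12,0,0,0,-0.12,0,0,0,-0.12,0,0,0,-0.12,0,0,0,-0.12,0,0,0,-0.12,0,0,0,-0.12,0,0,0,-0.05,0,0,0,0]}}

```text
time_s: 34.3
ee_pos: [0.4323, 0.1685, 0.1153]
eef_rot: [3.141, -0.002, -2.357]
force: [-0.9, 0.2, -3.1]
grip_width: 0.0244
grip_force: 55.0
```

Call:
{"name": "apply_moves", "arguments": {"plan": [15,-11,0,0,20,-15,0,0,20,-15,0,0,14,-11,20,0,5,-3,25,0,0,0,25,0,0,0,10,0,0,0,4,0,0,0,1,0,0,0,0,0,0,0,0,0]}}

```text
time_s: 35.4
ee_pos: [0.4197, 0.0776, 0.0322]
eef_rot: [-3.141, 0.001, -2.357]
force: [0.3, -0.7, -2.3]
grip_width: 0.0243
grip_force: 55.0
```

Call:
{"name": "apply_moves", "arguments": {"plan": [0,0,1,0,0,0,0,0,0,0,0,0]}}

```text
time_s: 35.7
ee_pos: [0.4193, 0.0774, 0.0306]
eef_rot: [-3.141, 0.0, -2.357]
force: [0.7, -0.0, -2.9]
grip_width: 0.0243
grip_force: 55.0
```

```bash
python3 look.py t13
```

```text
food 615 273 z 39.0 size 120 69 yaw 47.3
food 561 372 z 39.0 size 119 71 yaw 43.0
food 480 440 z 39.0 size 121 72 yaw 44.7
food 345 -67 z 26.0 size 108 26 yaw 86.7
t 35.8 at [419.3  77.4  30.5] yaw -135.1 rp [-3.142  0.   ] F [-0.7 -0.8 -3.1] grip 24.7 55.0 | now-axes [351.5 241.3  30.5]
```

Call:
{"name": "apply_moves", "arguments": {"plan": [0,0,1,0,0,0,1,0,0,0,0,0]}}

```text
time_s: 36.05
ee_pos: [0.4192, 0.0774, 0.0283]
eef_rot: [3.141, -0.0, -2.357]
force: [0.9, 0.7, -3.4]
grip_width: 0.0246
grip_force: 55.0
```

Call:
{"name": "apply_moves", "arguments": {"plan": [0,0,1,0,0,0,0,0]}}

```text
time_s: 36.25
ee_pos: [0.4192, 0.0774, 0.0273]
eef_rot: [3.141, -0.0, -2.357]
force: [0.5, 0.0, -2.8]
grip_width: 0.0245
grip_force: 55.0
```

Call:
{"name": "apply_moves", "arguments": {"plan": [0,0,1,0,0,0,0,0]}}

```text
time_s: 36.45
ee_pos: [0.4192, 0.0774, 0.0263]
eef_rot: [3.141, -0.0, -2.357]
force: [-0.1, 0.1, -2.1]
grip_width: 0.0246
grip_force: 55.0
```

The edge is still just short of the griddle's front edge, so I'll raise, advance 20 mm and feel for the surface again.

Call:
{"name": "apply_moves", "arguments": {"plan": [0,0,-4,0,0,0,-2,0,-8,0,0,0,-8,0,0,0,-3,0,0,0,0,0,2,0,0,0,1,0,0,0,0,0]}}

```text
time_s: 37.25
ee_pos: [0.4324, 0.0908, 0.0291]
eef_rot: [3.141, -0.001, -2.357]
force: [0.5, 0.1, -2.4]
grip_width: 0.0246
grip_force: 55.0
```

Call:
{"name": "apply_moves", "arguments": {"plan": [0,0,1,0,0,0,0,0]}}

```text
time_s: 37.45
ee_pos: [0.4326, 0.0908, 0.0284]
eef_rot: [3.142, -0.0, -2.358]
force: [0.5, 0.9, -1.9]
grip_width: 0.0246
grip_force: 55.0
```

Call:
{"name": "apply_moves", "arguments": {"plan": [0,0,1,0,0,0,0,0]}}

```text
time_s: 37.65
ee_pos: [0.4327, 0.0908, 0.0274]
eef_rot: [3.142, -0.0, -2.357]
force: [-0.5, -0.4, -1.9]
grip_width: 0.0244
grip_force: 55.0
```

Call:
{"name": "apply_moves", "arguments": {"plan": [0,0,1,0,0,0,0,0]}}

```text
time_s: 37.85
ee_pos: [0.4327, 0.0908, 0.0264]
eef_rot: [3.142, 0.0, -2.357]
force: [-0.2, -0.6, -2.5]
grip_width: 0.0249
grip_force: 55.0
```

Call:
{"name": "apply_moves", "arguments": {"plan": [0,0,1,0,0,0,0,0]}}

```text
time_s: 38.05
ee_pos: [0.4328, 0.0909, 0.0254]
eef_rot: [-3.142, 0.0, -2.357]
force: [-0.1, -0.5, -0.7]
grip_width: 0.0248
grip_force: 55.0
```

Call:
{"name": "apply_moves", "arguments": {"plan": [0,0,1,0,0,0,0,0]}}

```text
time_s: 38.25
ee_pos: [0.4328, 0.0909, 0.0244]
eef_rot: [-3.142, 0.0, -2.357]
force: [-0.6, -0.7, -0.4]
grip_width: 0.0249
grip_force: 55.0
```

```bash
python3 bl.py
```

```text
n 507 blade top z-tcp at edge 1.0 at 85: -1.1 pitch deg nose up 1.2
[47 32 59 34 45 48 32 46 40 42 46 38 42 46 34 46 41 38 39 47 51 45 40 40]
```

Call:
{"name": "apply_moves", "arguments": {"plan": [-6,0,0,0,-10,0,0,0,-10,0,0,0,-10,0,0,0,-10,0,0,0,-10,0,-1,0,-10,0,0,0,-10,0,-1,0,-10,0,0,0,-4,0,-1,0,0,0,0,0]}}

```text
time_s: 39.4
ee_pos: [0.4966, 0.1548, 0.0272]
eef_rot: [3.141, -0.0, -2.357]
force: [-0.1, -1.1, -1.4]
grip_width: 0.0244
grip_force: 55.0
```

```bash
cat >> look.py <<'E'
o=monitor.get_obs(); p=o["ee_pos"]*1000; a=o["eef_rot"][2]+np.pi; e=p[:2]+187*np.array([np.cos(a),np.sin(a)])
g=np.radians(40.1); d=e-[594.4,333]; print("edge",e.round(),"griddle xy",round(d@[np.cos(g),np.sin(g)]),round(d@[-np.sin(g),np.cos(g)]))
E
python3 look.py t14
```

```text
food 658 313 z 40.0 size 117 70 yaw 39.9
food 560 373 z 39.0 size 119 71 yaw 42.6
food 480 441 z 38.0 size 121 72 yaw 44.6
food 345 -67 z 26.0 size 108 27 yaw 85.6
t 39.5 at [496.3 154.5  27.2] yaw -135.1 rp [ 3.141 -0.   ] F [ 0.9  0.3 -1.8] grip 24.3 55.0 | now-axes [460.5 241.2  27.2] 
edge [629. 287.] griddle xy -4 -58
```

Call:
{"name": "apply_moves", "arguments": {"plan": [0,0,1,0,0,0,1,0,-6,0,0,0,-10,0,0,0,-10,0,0,0,-10,0,0,0,0,0,0,0]}}

```text
time_s: 40.15
ee_pos: [0.5232, 0.1811, 0.0256]
eef_rot: [-3.141, 0.002, -2.357]
force: [2.1, 1.4, 2.4]
grip_width: 0.0243
grip_force: 55.0
```

```bash
python3 look.py t15
```

```text
food 658 313 z 44.0 size 119 70 yaw 39.0
food 560 373 z 39.0 size 120 71 yaw 43.4
food 479 440 z 39.0 size 120 71 yaw 45.7
food 345 -67 z 26.0 size 108 26 yaw 88.7
t 40.2 at [522.7 180.7  25.5] yaw -135.0 rp [-3.141e+00  2.000e-03] F [1.8 1.8 3.3] grip 24.7 55.0 | now-axes [497.5 241.5  25.5] 
edge [655. 313.] griddle xy 33 -55
```

Blade is going under (food held by the guard). Advance 38 mm more and lift.

Call:
{"name": "apply_moves", "arguments": {"plan": [-10,0,-1,0,-10,0,-1,0,-10,0,0,0,-8,0,0,0,0,0,0,0]}}

```text
time_s: 40.7
ee_pos: [0.5493, 0.2074, 0.0271]
eef_rot: [3.141, -0.0, -2.357]
force: [0.1, -0.1, -1.9]
grip_width: 0.0247
grip_force: 55.0
```

Call:
{"name": "apply_moves", "arguments": {"plan": [0,0,-6,0,0,0,-10,0,0,0,-15,0,0,0,-15,0,0,0,-10,0,0,0,0,0]}}

```text
time_s: 41.3
ee_pos: [0.5496, 0.2069, 0.0857]
eef_rot: [-3.14, 0.003, -2.357]
force: [0.4, -0.9, -3.5]
grip_width: 0.0245
grip_force: 55.0
```

```bash
python3 look.py t16
```

```text
food 656 315 z 100.0 size 119 73 yaw 39.0
food 561 373 z 39.0 size 117 71 yaw 41.8
food 480 441 z 39.0 size 121 72 yaw 45.0
food 345 -67 z 26.0 size 108 26 yaw 89.1
t 41.4 at [549.1 206.7  84.4] yaw -135.1 rp [-3.141e+00  1.000e-03] F [ 0.4 -0.2 -2.9] grip 24.8 55.0 | now-axes [534.8 241.4  84.4] 
edge [681. 339.] griddle xy 70 -52
```

Call:
{"name": "apply_moves", "arguments": {"plan": [0,0,-10,0,0,0,-20,0,0,0,-25,0,0,0,-25,0,0,0,-25,0,0,0,-25,0,0,0,-25,0,0,0,-20,0,0,0,-15,0,0,0,-6,0,0,0,0,0]}}

```text
time_s: 42.45
ee_pos: [0.5489, 0.2067, 0.2798]
eef_rot: [-3.141, 0.0, -2.357]
force: [1.1, -0.3, -3.8]
grip_width: 0.0251
grip_force: 55.0
```

Call:
{"name": "apply_moves", "arguments": {"plan": [0,0,0,0.03,0,0,0,0.06,0,0,0,0.09,0,0,0,0.11,0,0,0,0.11,0,0,0,0.11,0,0,0,0.11,0,0,0,0.11,0,0,0,0.11,0,0,0,0.11,0,0,0,0.11,0,0,0,0.11,0,0,0,0.11,0,0,0,0.11,0,0,0,0.11,0,0,0,0.11,0,0,0,0.08,0,0,0,0.05,0,0,0,0.03,0,0,0,0]}}

```text
time_s: 44.45
ee_pos: [0.5485, 0.2066, 0.2783]
eef_rot: [-3.14, -0.001, 2.155]
force: [0.6, -0.2, -3.1]
grip_width: 0.0246
grip_force: 55.0
```

```bash
python3 look.py t17; python3 -c "
from h import *
go(*bin2w(-285,0,220),123.5)"
```

```text
food 626 86 z 292.0 size 129 65 yaw 117.5
food 479 441 z 39.0 size 120 71 yaw 43.2
food 344 -67 z 26.0 size 109 26 yaw 86.1
t 44.5 at [548.6 206.6 278.5] yaw 123.6 rp [-3.14e+00 -1.00e-03] F [-0.7 -0.  -2.7] grip 24.3 55.0 | now-axes [ 131.1 -571.4  278.5] 
edge [652.  51.] griddle xy -138 -253
t 44.5 at [548.6 206.6 278.5] yaw 123.6 rp [-3.14e+00 -1.00e-03] F [-0.7 -0.  -2.7] grip 24.3 55.0 | now-axes [-74.4 -72.4  58.5] spin 0.001 after-axes [-74.5 -72.3  58.5]
```

Call:
{"name": "apply_moves", "arguments": {"plan": [-4,-4,0,0,-9,-9,0,0,-14,-14,5,0,-16,-16,10,0,-14,-14,12,0,-9,-9,12,0,-5,-5,10,0,-3,-1,8,0,0,0,6,0,0,0,4,0,0,0,3,0,0,0,0,0,0,0,0,0]}}

```text
time_s: 45.8
ee_pos: [0.5298, 0.1055, 0.2097]
eef_rot: [3.141, 0.0, 2.156]
force: [-0.2, -0.2, -2.6]
grip_width: 0.0245
grip_force: 55.0
```

Call:
{"name": "apply_moves", "arguments": {"plan": [0,0,2,0,0,0,1,0,0,0,0,0,0,0,0,0,0,0,0,0], "squeeze": 8}}

```text
time_s: 46.3
ee_pos: [0.5297, 0.1052, 0.2066]
eef_rot: [3.141, 0.0, 2.156]
force: [-0.3, -0.3, -2.0]
grip_width: 0.0247
grip_force: 8.0
```

```bash
python3 look.py t18; python3 bl.py
```

```text
food 610 -20 z 216.0 size 115 64 yaw 117.8
food 561 373 z 39.0 size 120 71 yaw 42.3
food 480 441 z 39.0 size 120 71 yaw 45.1
food 345 -67 z 26.0 size 108 25 yaw 88.6
t 46.4 at [529.7 105.2 206.5] yaw 123.5 rp [3.141 0.   ] F [-0.1 -0.6 -0.4] grip 25.0 8.0 | now-axes [ 204.8 -499.7  206.5] 
edge [633. -51.] griddle xy -218 -318
n 675 blade top z-tcp at edge 9.0 at 85: 9.9 pitch deg nose up -0.5
[18 33 55 55 56 56 55 57 55 53 55 54 57 53 55 53 53 51 51 47 45 18  1  0]
```

Call:
{"name": "apply_moves", "arguments": {"plan": [0,0,-4,0,-1,0,-6,0,-2,0,-7,0,-3,0,-7,0,-3,0,-7,0,-3,0,-6,0,-3,0,-6,0,-4,0,-6,0,-4,0,-6,0,0,0,0,0,0,0,0,0,0,0,0,0,0,0,0,0,0,0,0,0], "squeeze": 6}}

```text
time_s: 47.8
ee_pos: [0.5423, 0.0861, 0.2613]
eef_rot: [-3.141, -0.0, 2.156]
force: [0.9, -0.2, -1.8]
grip_width: 0.025
grip_force: 6.0
```

```bash
python3 look.py t19; python3 bl.py; python3 -c "
from h import *
c=camera('scene'); cv2.imwrite('pics/s3.png',cv2.resize(c['image'][100:320,180:460,::-1],None,fx=2.8,fy=2.7,interpolation=cv2.INTER_CUBIC))"
```

```text
food 560 372 z 39.0 size 118 71 yaw 42.3
food 480 440 z 39.0 size 121 70 yaw 45.7
food 345 -67 z 26.0 size 108 25 yaw 88.6
t 47.9 at [542.3  86.1 261.3] yaw 123.5 rp [-3.141 -0.   ] F [-0.7 -0.1 -2.3] grip 25.0 6.0 | now-axes [ 227.7 -499.6  261.3] 
edge [646. -70.] griddle xy -220 -341
n 474 blade top z-tcp at edge -101.7 at 85: -50.5 pitch deg nose up -26.7
[53 52 53 38 17  3  1  0  0  0  0  0  0  0  0  0  0  0  0  0  0  0  0  0]
```

View pics/s3.png

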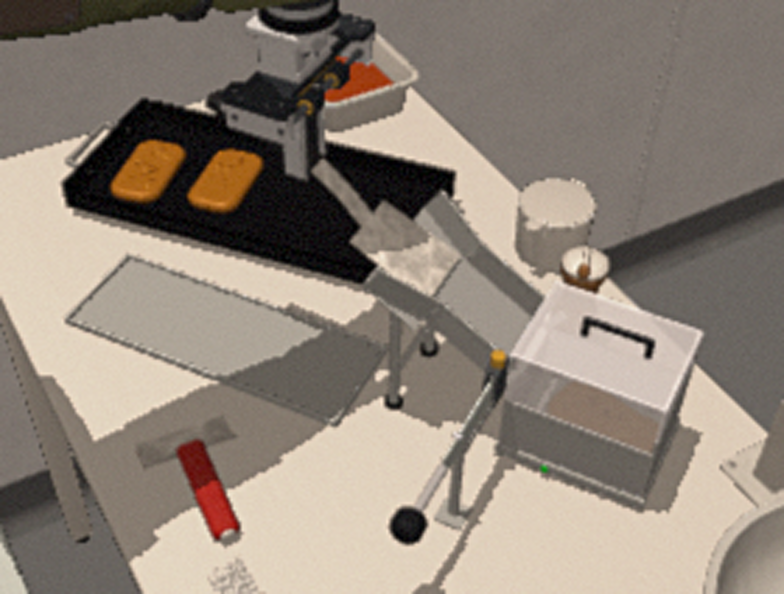

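Both hash browns are in the bin, seen through the cover at (600,410). I'll level the blade again, stopping slightly higher on the lip this time.

Call:
{"name": "apply_moves", "arguments": {"plan": [3,0,6,0,4,0,8,0,4,0,8,0,4,0,8,0,4,0,8,0,3,0,8,0,1,0,6,0,0,0,1,0,0,0,0,0], "squeeze": 8}}

```text
time_s: 48.85
ee_pos: [0.5297, 0.1052, 0.2084]
eef_rot: [-3.141, -0.0, 2.156]
force: [0.0, -1.0, -1.9]
grip_width: 0.0253
grip_force: 8.0
```

Call:
{"name": "apply_moves", "arguments": {"plan": [0,0,0,0,0,0,0,0,0,0,-10,0,0,0,-20,0,0,0,-15,0,0,0,0,0,0,0,0,0], "squeeze": 55}}

```text
time_s: 49.55
ee_pos: [0.5296, 0.1052, 0.2534]
eef_rot: [3.141, 0.0, 2.156]
force: [0.3, 0.1, -3.9]
grip_width: 0.0247
grip_force: 55.0
```

```bash
python3 bl.py; python3 -c "
from h import *
f=np.array([561,373]); a=np.radians(42); g=f-262*np.array([np.cos(a),np.sin(a)]); go(*g,45,222)"
```

```text
n 719 blade top z-tcp at edge -7.2 at 85: -6.1 pitch deg nose up -0.6
[17 28 58 58 60 58 61 58 60 58 59 60 58 58 59 58 57 56 25  0  0  0  0  0]
t 49.6 at [529.4 105.2 252.9] yaw 123.5 rp [-3.141 -0.   ] F [-0.7  0.5 -2.5] grip 24.7 55.0 | now-axes [167.2 -84.9 207.9] spin -1.719 after-axes [ 59.3 177.9 207.9]
```

Call:
{"name": "apply_moves", "arguments": {"plan": [10,-5,0,0,20,-10,0,0,25,-13,0,0,25,-13,0,0,25,-13,0,0,25,-13,0,0,20,-10,0,0,12,-6,0,0,5,-2,0,0,0,0,0,0]}}

```text
time_s: 50.6
ee_pos: [0.3664, 0.1977, 0.2534]
eef_rot: [3.142, 0.0, 2.156]
force: [0.4, -0.5, -2.4]
grip_width: 0.0245
grip_force: 55.0
```

Call:
{"name": "apply_moves", "arguments": {"plan": [0,0,10,-0.12,0,0,15,-0.12,0,0,15,-0.12,0,0,15,-0.12,0,0,15,-0.12,0,0,15,-0.12,0,0,15,-0.12,0,0,15,-0.12,0,0,15,-0.12,0,0,15,-0.12,0,0,15,-0.12,0,0,10,-0.12,0,0,10,-0.12,0,0,10,-0.12,0,0,10,-0.04,0,0,0,0]}}

```text
time_s: 52.2
ee_pos: [0.3665, 0.1969, 0.0523]
eef_rot: [3.141, -0.002, -2.408]
force: [-0.2, -0.1, -3.0]
grip_width: 0.0244
grip_force: 55.0
```

```bash
python3 look.py t20; python3 -c "
from h import *
f=np.array([561,373]); a=np.radians(42); g=f-262*np.array([np.cos(a),np.sin(a)]); go(*g,36,222)"
```

```text
food 561 372 z 39.0 size 119 71 yaw 42.6
food 480 441 z 39.0 size 122 70 yaw 46.2
food 345 -67 z 26.0 size 108 26 yaw 86.8
t 52.2 at [366.8 197.1  53. ] yaw -138.0 rp [ 3.141e+00 -1.000e-03] F [ 0.5  0.  -1.5] grip 24.4 55.0 | now-axes [404.5  98.7  53. ] 
edge [506. 322.] griddle xy -75 49
t 52.2 at [366.8 197.1  53. ] yaw -138.0 rp [ 3.141e+00 -1.000e-03] F [ 0.5  0.  -1.5] grip 24.4 55.0 | now-axes [-0.   0.8 17. ] spin -0.001 after-axes [-0.   0.8 17. ]
```

Call:
{"name": "apply_moves", "arguments": {"plan": [0,0,8,0,0,0,6,0,0,0,3,0,0,0,2,0,0,0,0,0,0,0,0,0]}}

```text
time_s: 52.85
ee_pos: [0.3667, 0.1976, 0.0346]
eef_rot: [-3.142, 0.0, -2.407]
force: [0.5, -0.5, -1.5]
grip_width: 0.0247
grip_force: 55.0
```

Call:
{"name": "apply_moves", "arguments": {"plan": [0,0,1,0,0,0,0,0]}}

```text
time_s: 53.05
ee_pos: [0.3666, 0.1975, 0.0335]
eef_rot: [-3.142, 0.0, -2.407]
force: [0.0, -0.2, -2.0]
grip_width: 0.0243
grip_force: 55.0
```

Call:
{"name": "apply_moves", "arguments": {"plan": [0,0,1,0,0,0,0,0]}}

```text
time_s: 53.25
ee_pos: [0.3665, 0.1975, 0.0324]
eef_rot: [3.142, -0.0, -2.407]
force: [0.3, 0.3, -1.7]
grip_width: 0.0247
grip_force: 55.0
```

Call:
{"name": "apply_moves", "arguments": {"plan": [0,0,1,0,0,0,0,0]}}

```text
time_s: 53.45
ee_pos: [0.3666, 0.1975, 0.0314]
eef_rot: [-3.142, 0.0, -2.407]
force: [-0.1, -0.1, -1.1]
grip_width: 0.0247
grip_force: 55.0
```

Call:
{"name": "apply_moves", "arguments": {"plan": [0,0,1,0,0,0,1,0,0,0,0,0]}}

```text
time_s: 53.75
ee_pos: [0.3667, 0.1975, 0.0295]
eef_rot: [-3.141, 0.0, -2.407]
force: [0.6, -0.3, 1.0]
grip_width: 0.0246
grip_force: 55.0
```

Call:
{"name": "apply_moves", "arguments": {"plan": [-6,0,0,0,-10,0,0,0,-10,0,0,0,-10,0,0,0,-10,0,0,0,-10,0,0,0,-10,0,0,0,-10,0,0,0,0,0,0,0]}}

```text
time_s: 54.65
ee_pos: [0.4242, 0.2494, 0.0296]
eef_rot: [-3.141, 0.002, -2.407]
force: [1.5, 1.3, 2.8]
grip_width: 0.0248
grip_force: 55.0
```

```bash
python3 look.py t21
```

```text
food 576 392 z 41.0 size 118 72 yaw 33.7
food 480 440 z 39.0 size 121 71 yaw 45.5
food 345 -67 z 26.0 size 108 26 yaw 89.1
t 54.7 at [423.8 249.   29.5] yaw -137.9 rp [-3.141e+00  2.000e-03] F [1.6 1.9 2.3] grip 24.6 55.0 | now-axes [481.4  99.1  29.5] 
edge [563. 374.] griddle xy 2 52
```

Call:
{"name": "apply_moves", "arguments": {"plan": [-8,0,0,0,-10,0,0,0,-10,0,0,0,-10,0,0,0,-10,0,0,0,-10,0,0,0,-10,0,0,0,-5,0,0,0,0,0,0,0]}}

```text
time_s: 55.6
ee_pos: [0.4779, 0.2979, 0.0294]
eef_rot: [-3.141, 0.001, -2.407]
force: [1.1, 1.4, 1.4]
grip_width: 0.0247
grip_force: 55.0
```

```bash
python3 look.py t22
```

```text
food 588 396 z 42.0 size 120 68 yaw 40.0
food 506 421 z 39.0 size 155 87 yaw 113.2
food 345 -67 z 26.0 size 108 25 yaw 88.1
t 55.6 at [477.6 297.8  29.5] yaw -137.9 rp [-3.141e+00  1.000e-03] F [1.3 0.9 1.3] grip 24.6 55.0 | now-axes [554.1  99.1  29.5] 
edge [616. 423.] griddle xy 75 55
```

Call:
{"name": "apply_moves", "arguments": {"plan": [-4,0,0,0,-2,0,0,0,0,0,-6,0,0,0,-10,0,0,0,-15,0,0,0,-20,0,0,0,-25,0,0,0,-25,0,0,0,-25,0,0,0,-25,0,0,0,-25,0,0,0,-25,0,0,0,-25,0,0,0,-15,0,0,0,-8,0,0,0,0,0]}}

```text
time_s: 57.25
ee_pos: [0.4817, 0.3013, 0.2798]
eef_rot: [-3.141, 0.002, -2.407]
force: [-0.0, 0.6, -3.2]
grip_width: 0.0245
grip_force: 55.0
```

```bash
python3 look.py t23; python3 -c "
from h import *
go(*bin2w(-285,0,280),123.5)"
```

```text
food 589 394 z 290.0 size 116 66 yaw 39.7
food 345 -67 z 26.0 size 108 25 yaw 88.8
t 57.3 at [481.5 301.2 278.5] yaw -137.9 rp [-3.142  0.   ] F [-0.4  1.1 -3.3] grip 24.7 55.0 | now-axes [559.3  98.9 278.5] 
edge [620. 427.] griddle xy 80 55
t 57.3 at [481.5 301.2 278.5] yaw -137.9 rp [-3.142  0.   ] F [-0.4  1.1 -3.3] grip 24.7 55.0 | now-axes [  96.2 -178.1   -1.5] spin 1.72 after-axes [-190.5  -68.6   -1.5]
```

Call:
{"name": "apply_moves", "arguments": {"plan": [0,0,0,0.03,0,0,0,0.06,0,0,0,0.09,0,0,0,0.11,0,0,0,0.11,0,0,0,0.11,0,0,0,0.11,0,0,0,0.11,0,0,0,0.11,0,0,0,0.11,0,0,0,0.11,0,0,0,0.11,0,0,0,0.11,0,0,0,0.11,0,0,0,0.11,0,0,0,0.09,0,0,0,0.06,0,0,0,0.04,0,0,0,0.02,0,0,0,0]}}

```text
time_s: 59.3
ee_pos: [0.4814, 0.3013, 0.2778]
eef_rot: [-3.14, -0.0, 2.166]
force: [-0.1, 0.9, -3.1]
grip_width: 0.0248
grip_force: 55.0
```

Call:
{"name": "apply_moves", "arguments": {"plan": [-5,-2,0,0,-10,-4,0,0,-18,-6,0,0,-25,-9,0,0,-30,-11,0,0,-30,-11,0,0,-28,-10,0,0,-20,-8,0,0,-14,-5,0,0,-8,-2,0,0,-3,-1,0,0,0,0,0,0]}}

```text
time_s: 60.5
ee_pos: [0.5315, 0.1047, 0.2784]
eef_rot: [-3.142, -0.0, 2.166]
force: [0.8, -0.8, -3.7]
grip_width: 0.0243
grip_force: 55.0
```

```bash
python3 look.py t24; python3 -c "
from h import *
go(*bin2w(-285,0,209),123.5)"
```

```text
food 609 -13 z 288.0 size 116 64 yaw 121.1
food 479 439 z 39.0 size 118 71 yaw 45.8
food 345 -67 z 26.0 size 108 25 yaw 87.6
t 60.5 at [531.5 105.  278.4] yaw 124.1 rp [-3.142 -0.   ] F [-0.7  0.6 -3.2] grip 24.9 55.0 | now-axes [ 211.2 -498.9  278.4] 
edge [636. -50.] griddle xy -214 -320
t 60.5 at [531.5 105.  278.4] yaw 124.1 rp [-3.142 -0.   ] F [-0.7  0.6 -3.2] grip 24.9 55.0 | now-axes [ 0.8 -2.  69.4] spin 0.011 after-axes [ 0.7 -2.  69.4]
```

Call:
{"name": "apply_moves", "arguments": {"plan": [0,-2,6,0.01,0,0,12,0,0,0,15,0,0,0,15,0,0,0,12,0,0,0,6,0,0,0,3,0,0,0,0,0,0,0,0,0]}}

```text
time_s: 61.45
ee_pos: [0.5301, 0.1034, 0.21]
eef_rot: [3.141, 0.0, 2.156]
force: [-0.8, 0.2, -2.5]
grip_width: 0.0246
grip_force: 55.0
```

Call:
{"name": "apply_moves", "arguments": {"plan": [0,0,1,0,0,0,0,0,0,0,0,0,0,0,0,0], "squeeze": 8}}

```text
time_s: 61.85
ee_pos: [0.53, 0.1034, 0.2087]
eef_rot: [3.141, 0.0, 2.156]
force: [0.1, -0.7, -1.7]
grip_width: 0.0246
grip_force: 8.0
```

Call:
{"name": "apply_moves", "arguments": {"plan": [0,0,-4,0,-1,0,-6,0,-2,0,-7,0,-3,0,-7,0,-3,0,-7,0,-3,0,-6,0,-3,0,-6,0,-4,0,-6,0,-4,0,-6,0,0,0,0,0,0,0,0,0,0,0,0,0,0,0,0,0,0,0,0,0], "squeeze": 6}}

```text
time_s: 63.25
ee_pos: [0.5425, 0.0843, 0.2633]
eef_rot: [-3.141, -0.0, 2.156]
force: [0.2, -0.2, -3.4]
grip_width: 0.0253
grip_force: 6.0
```

```bash
python3 look.py t25; python3 bl.py; python3 -c "
from h import *
c=camera('scene'); cv2.imwrite('pics/s4.png',cv2.resize(c['image'][100:320,180:460,::-1],None,fx=2.8,fy=2.7,interpolation=cv2.INTER_CUBIC))"
```

```text
food 480 440 z 39.0 size 120 70 yaw 45.8
food 345 -67 z 26.0 size 108 25 yaw 87.5
t 63.3 at [542.5  84.3 263.3] yaw 123.5 rp [-3.141 -0.   ] F [ 0.9 -0.3 -2.5] grip 25.1 6.0 | now-axes [ 229.4 -498.8  263.3] 
edge [646. -72.] griddle xy -221 -343
n 448 blade top z-tcp at edge -104.1 at 85: -54.0 pitch deg nose up -26.1
[52 54 40 14  1  0  0  0  0  0  0  0  0  0  0  0  0  0  0  0  0  0  0  0]
```

View pics/s4.png

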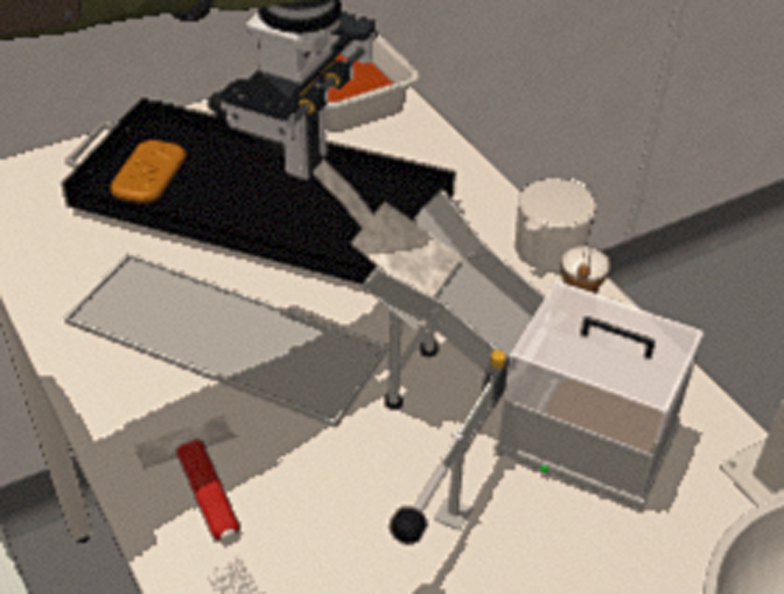

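The third is in: the griddle now holds only the one at (148,170). I'll level the blade and go for the last.

Call:
{"name": "apply_moves", "arguments": {"plan": [3,0,6,0,4,0,8,0,4,0,8,0,4,0,8,0,4,0,8,0,3,0,8,0,1,0,6,0,0,0,1,0,0,0,0,0], "squeeze": 8}}

```text
time_s: 64.3
ee_pos: [0.5299, 0.1033, 0.2103]
eef_rot: [-3.141, -0.0, 2.156]
force: [-0.6, -0.4, -1.8]
grip_width: 0.0251
grip_force: 8.0
```

Call:
{"name": "apply_moves", "arguments": {"plan": [0,0,0,0,0,0,0,0,0,0,-10,0,0,0,-20,0,0,0,-15,0,0,0,0,0,0,0,0,0], "squeeze": 55}}

```text
time_s: 65.0
ee_pos: [0.5299, 0.1034, 0.2554]
eef_rot: [3.141, 0.0, 2.156]
force: [0.5, -1.4, -2.0]
grip_width: 0.0248
grip_force: 55.0
```

```bash
python3 bl.py; python3 -c "
from h import *
go(287,260,60,223)"
```

```text
n 723 blade top z-tcp at edge -8.9 at 85: -8.1 pitch deg nose up -0.4
[18 25 58 60 57 59 60 60 58 60 58 57 59 58 61 59 57 55 29  0  0  0  0  0]
t 65.0 at [529.7 103.4 254.9] yaw 123.5 rp [-3.141 -0.   ] F [-0.3  0.  -2.8] grip 24.5 55.0 | now-axes [ 264.6 -115.8  194.9] spin -1.736 after-axes [ 70.7 280.1 194.9]
```

The grip has crept up the bar by about 5 mm, so I'll reseat it over the tray before the last scoop.

Call:
{"name": "apply_moves", "arguments": {"plan": [10,-4,0,0,20,-8,0,-0.02,25,-11,0,-0.02,25,-11,0,0,20,-8,0,0,8,-2,20,0,0,0,40,0,0,0,45,0,0,0,45,0,0,0,45,0,0,0,25,0,0,0,12,0,0,0,0,0,0,0,0,0]}}

```text
time_s: 66.45
ee_pos: [0.4325, 0.1671, 0.0245]
eef_rot: [3.14, 0.0, 2.196]
force: [0.5, 0.4, -2.3]
grip_width: 0.0243
grip_force: 55.0
```

Call:
{"name": "apply_moves", "arguments": {"plan": [0,3,4,0,0,0,4,0,0,0,3,0,0,0,2,0,0,0,0,0,0,0,0,0], "squeeze": 5}}

```text
time_s: 67.05
ee_pos: [0.4347, 0.1686, 0.0106]
eef_rot: [3.141, 0.0, 2.196]
force: [0.3, 0.3, 0.7]
grip_width: 0.0251
grip_force: 5.0
```

```bash
python3 bl.py; python3 -c "
from h import *
go(433,169.5,8,126)"
```

```text
n 501 blade top z-tcp at edge -4.5 at 85: -5.3 pitch deg nose up 0.5
[43 40 41 43 40 41 41 41 41 42 41 41 41 40 41 41 42 39 40 41 40 40 39 40]
t 67.1 at [434.7 168.6  10.6] yaw 125.8 rp [3.141 0.   ] F [1.  1.  0.9] grip 24.6 5.0 | now-axes [ 1.8 -0.9  2.6] spin -0.003 after-axes [ 1.8 -0.9  2.6]
```

Call:
{"name": "apply_moves", "arguments": {"plan": [0,0,0,0,0,0,0,0,0,0,0,0,0,0,-10,0,0,0,-20,0,0,0,-30,0,0,0,-30,0,0,0,-20,0,0,0,0,0], "squeeze": 55}}

```text
time_s: 68.0
ee_pos: [0.4353, 0.1688, 0.123]
eef_rot: [3.138, 0.001, 2.196]
force: [-0.1, 0.2, -4.2]
grip_width: 0.0243
grip_force: 55.0
```

Call:
{"name": "apply_moves", "arguments": {"plan": [0,0,0,-0.12,0,0,0,-0.12,0,0,0,-0.12,0,0,0,-0.12,0,0,0,-0.12,0,0,0,-0.12,0,0,0,-0.12,0,0,0,-0.12,0,0,0,-0.12,0,0,0,-0.12,0,0,0,-0.12,0,0,0,-0.12,0,0,0,-0.12,0,0,0,-0.12,0,0,0,-0.02,0,0,0,0]}}

```text
time_s: 69.6
ee_pos: [0.434, 0.1684, 0.1196]
eef_rot: [3.141, -0.001, -2.39]
force: [0.3, -0.7, -2.1]
grip_width: 0.0247
grip_force: 55.0
```

Call:
{"name": "apply_moves", "arguments": {"plan": [3,12,0,0,7,25,0,0,8,30,0,0,9,30,0,0,8,30,0,0,6,25,0,0,4,12,0,0,0,3,20,0,0,0,25,0,0,0,15,0,0,0,7,0,0,0,0,0,0,0,0,0]}}

```text
time_s: 70.9
ee_pos: [0.2876, 0.2596, 0.054]
eef_rot: [-3.142, 0.001, -2.388]
force: [-0.5, 0.0, -2.3]
grip_width: 0.0243
grip_force: 55.0
```

```bash
python3 look.py t26; python3 bl.py; python3 -c "
from h import *
go(287,260,36,223)"
```

```text
food 480 440 z 39.0 size 119 70 yaw 45.6
food 345 -67 z 26.0 size 108 25 yaw 88.5
t 71.0 at [287.7 259.7  54.2] yaw -136.8 rp [-3.142e+00  1.000e-03] F [ 1.  -0.1 -2.1] grip 24.6 55.0 | now-axes [387.5   7.6  54.2] 
edge [424. 388.] griddle xy -95 152
n 583 blade top z-tcp at edge -6.8 at 85: -6.5 pitch deg nose up -0.2
[39 44 65 51 49 50 48 45 47 50 50 48 47 48 47 52 45 42 28 31 52 44 48 45]
t 71.0 at [287.7 259.7  54.2] yaw -136.8 rp [-3.141e+00  1.000e-03] F [-0.2 -0.6 -2.4] grip 24.5 55.0 | now-axes [ 0.3  0.7 18.2] spin 0.003 after-axes [ 0.3  0.7 18.2]
```

Call:
{"name": "apply_moves", "arguments": {"plan": [0,0,10,0,0,0,6,0,0,0,3,0,0,0,2,0,0,0,0,0,0,0,0,0]}}

```text
time_s: 71.6
ee_pos: [0.2874, 0.2595, 0.0325]
eef_rot: [-3.142, 0.0, -2.387]
force: [-0.7, 0.7, -3.1]
grip_width: 0.0245
grip_force: 55.0
```

Call:
{"name": "apply_moves", "arguments": {"plan": [0,0,1,0,0,0,0,0]}}

```text
time_s: 71.8
ee_pos: [0.2873, 0.2594, 0.0315]
eef_rot: [-3.142, 0.0, -2.387]
force: [0.4, 0.0, -2.0]
grip_width: 0.0246
grip_force: 55.0
```

Call:
{"name": "apply_moves", "arguments": {"plan": [0,0,1,0,0,0,0,0]}}

```text
time_s: 72.0
ee_pos: [0.2873, 0.2594, 0.0304]
eef_rot: [-3.142, -0.0, -2.387]
force: [0.3, 0.7, -2.0]
grip_width: 0.0248
grip_force: 55.0
```

Call:
{"name": "apply_moves", "arguments": {"plan": [0,0,1,0,0,0,0,0]}}

```text
time_s: 72.2
ee_pos: [0.2873, 0.2594, 0.0294]
eef_rot: [-3.142, 0.0, -2.387]
force: [-0.2, 0.3, -2.8]
grip_width: 0.0247
grip_force: 55.0
```

Call:
{"name": "apply_moves", "arguments": {"plan": [0,0,1,0,0,0,0,0]}}

```text
time_s: 72.4
ee_pos: [0.2874, 0.2595, 0.0284]
eef_rot: [-3.142, 0.0, -2.387]
force: [0.2, -0.1, -0.7]
grip_width: 0.0245
grip_force: 55.0
```

Call:
{"name": "apply_moves", "arguments": {"plan": [0,0,1,0,0,0,0,0]}}

```text
time_s: 72.6
ee_pos: [0.2874, 0.2595, 0.0274]
eef_rot: [-3.142, 0.0, -2.387]
force: [-0.9, -0.1, 0.3]
grip_width: 0.0248
grip_force: 55.0
```

```bash
python3 bl.py
```

```text
n 535 blade top z-tcp at edge -1.9 at 85: -3.9 pitch deg nose up 1.1
[39 45 55 41 45 45 41 44 42 46 44 45 45 40 42 42 44 41 41 39 52 47 47 45]
```

Call:
{"name": "apply_moves", "arguments": {"plan": [-6,0,0,0,-10,0,0,0,-10,0,0,0,-10,0,0,0,-10,0,0,0,-10,0,0,0,-10,0,0,0,-10,0,0,0,-8,0,0,0,0,0,0,0]}}

```text
time_s: 73.65
ee_pos: [0.3496, 0.3179, 0.0276]
eef_rot: [-3.141, 0.002, -2.387]
force: [1.5, 1.5, 3.1]
grip_width: 0.0245
grip_force: 55.0
```

```bash
python3 look.py t27; python3 -c "
from h import *
c=camera('wrist'); cv2.imwrite('pics/w3.png',c['image'][...,::-1])"
```

```text
food 523 475 z 42.0 size 119 73 yaw 39.1
food 345 -67 z 26.0 size 108 25 yaw 88.2
t 73.7 at [349.2 317.5  27.6] yaw -136.8 rp [-3.142e+00  2.000e-03] F [2.6 0.4 2.5] grip 24.0 55.0 | now-axes [471.9   7.7  27.6] 
edge [486. 446.] griddle xy -11 156
```

Call:
{"name": "apply_moves", "arguments": {"plan": [-6,0,0,0,-10,0,0,0,-10,0,0,0,-10,0,0,0,-10,0,0,0,-10,0,0,0,-10,0,0,0,-10,0,0,0,-9,0,0,0,0,0,0,0]}}

```text
time_s: 74.75
ee_pos: [0.4115, 0.3761, 0.0275]
eef_rot: [-3.142, 0.002, -2.387]
force: [1.8, 1.6, 2.7]
grip_width: 0.0248
grip_force: 55.0
```

```bash
python3 look.py t28
```

```text
food 504 450 z 43.0 size 188 80 yaw 50.1
food 345 -66 z 26.0 size 105 25 yaw 87.6
t 74.8 at [411.2 375.8  27.4] yaw -136.8 rp [-3.142e+00  2.000e-03] F [1.3 1.  2.2] grip 24.5 55.0 | now-axes [557.    7.7  27.4] 
edge [547. 504.] griddle xy 74 161
```

Lift and check.

Call:
{"name": "apply_moves", "arguments": {"plan": [-2,0,0,0,0,0,-6,0,0,0,-10,0,0,0,-15,0,0,0,-20,0,0,0,-25,0,0,0,-25,0,0,0,-25,0,0,0,-25,0,0,0,-25,0,0,0,-25,0,0,0,-25,0,0,0,-15,0,0,0,-8,0,0,0,0,0]}}

```text
time_s: 76.3
ee_pos: [0.4119, 0.3765, 0.2777]
eef_rot: [-3.141, 0.002, -2.387]
force: [-0.2, -0.0, -3.4]
grip_width: 0.0247
grip_force: 55.0
```

```bash
python3 look.py t29; python3 -c "
from h import *
go(*bin2w(-285,0,280),123.5)"
```

```text
food 513 460 z 290.0 size 102 92 yaw 154.1
food 345 -67 z 26.0 size 108 26 yaw 89.0
t 76.3 at [411.7 376.4 276.5] yaw -136.8 rp [-3.142  0.   ] F [ 0.  -0.1 -2.8] grip 24.4 55.0 | now-axes [557.8   7.6 276.5] 
edge [548. 504.] griddle xy 75 161
t 76.3 at [411.7 376.4 276.5] yaw -136.8 rp [-3.142  0.   ] F [ 0.  -0.1 -2.8] grip 24.4 55.0 | now-axes [ 100.3 -278.7   -3.5] spin 1.74 after-axes [-291.6  -51.9   -3.5]
```

Call:
{"name": "apply_moves", "arguments": {"plan": [0,0,0,0.03,0,0,0,0.06,0,0,0,0.09,0,0,0,0.11,0,0,0,0.11,0,0,0,0.11,0,0,0,0.11,0,0,0,0.11,0,0,0,0.11,0,0,0,0.11,0,0,0,0.11,0,0,0,0.11,0,0,0,0.11,0,0,0,0.11,0,0,0,0.11,0,0,0,0.1,0,0,0,0.07,0,0,0,0.05,0,0,0,0.02,0,0,0,0]}}

```text
time_s: 78.35
ee_pos: [0.4118, 0.3764, 0.2758]
eef_rot: [-3.14, 0.0, 2.156]
force: [0.4, -0.2, -3.6]
grip_width: 0.0243
grip_force: 55.0
```

Call:
{"name": "apply_moves", "arguments": {"plan": [-5,-1,0,0,-10,-2,0,0,-18,-3,0,0,-26,-5,0,0,-32,-5,0,0,-36,-6,0,0,-36,-6,0,0,-36,-6,0,0,-32,-6,0,0,-26,-5,0,0,-18,-4,0,0,-10,-2,0,0,-5,-1,0,0,0,0,0,0]}}

```text
time_s: 79.75
ee_pos: [0.5287, 0.1058, 0.2764]
eef_rot: [-3.142, -0.0, 2.156]
force: [0.5, -0.0, -2.0]
grip_width: 0.0242
grip_force: 55.0
```

```bash
python3 look.py t30; python3 -c "
from h import *
go(*bin2w(-285,0,209),123.5)"
```

```text
food 605 -18 z 289.0 size 117 65 yaw 119.0
food 345 -67 z 26.0 size 108 26 yaw 89.0
t 79.8 at [528.6 106.3 276.4] yaw 123.5 rp [ 3.142 -0.   ] F [-0.6 -0.2 -3.1] grip 24.1 55.0 | now-axes [ 203.4 -499.3  276.4] 
edge [632. -50.] griddle xy -218 -317
t 79.8 at [528.6 106.3 276.4] yaw 123.5 rp [ 3.142 -0.   ] F [-0.6 -0.2 -3.1] grip 24.1 55.0 | now-axes [-1.9 -0.3 67.4] spin 0.001 after-axes [-1.9 -0.3 67.4]
```

Call:
{"name": "apply_moves", "arguments": {"plan": [-1,0,6,0,-1,0,12,0,0,0,15,0,0,0,15,0,0,0,12,0,0,0,6,0,0,0,3,0,0,0,0,0,0,0,0,0]}}

```text
time_s: 80.7
ee_pos: [0.53, 0.1044, 0.208]
eef_rot: [3.141, 0.0, 2.156]
force: [-0.4, -0.6, -2.9]
grip_width: 0.0244
grip_force: 55.0
```

Call:
{"name": "apply_moves", "arguments": {"plan": [0,0,1,0,0,0,0,0,0,0,0,0,0,0,0,0], "squeeze": 8}}

```text
time_s: 81.1
ee_pos: [0.5299, 0.1044, 0.2067]
eef_rot: [3.141, 0.0, 2.156]
force: [0.1, -1.0, -2.2]
grip_width: 0.0249
grip_force: 8.0
```

Call:
{"name": "apply_moves", "arguments": {"plan": [0,0,-4,0,-1,0,-6,0,-2,0,-7,0,-3,0,-7,0,-3,0,-7,0,-3,0,-6,0,-3,0,-6,0,-4,0,-6,0,-4,0,-6,0,0,0,0,0,0,0,0,0,0,0,0,0,0,0,0,0,0,0,0,0], "squeeze": 6}}

```text
time_s: 82.5
ee_pos: [0.5424, 0.0853, 0.2613]
eef_rot: [-3.141, -0.0, 2.156]
force: [-0.8, 0.1, -1.7]
grip_width: 0.0247
grip_force: 6.0
```

```bash
python3 look.py t31; python3 bl.py; python3 -c "
from h import *
c=camera('scene'); cv2.imwrite('pics/s5.png',cv2.resize(c['image'][100:320,180:460,::-1],None,fx=2.8,fy=2.7,interpolation=cv2.INTER_CUBIC))"
```

```text
food 345 -62 z 27.0 size 98 25 yaw 88.6
t 82.5 at [542.4  85.3 261.3] yaw 123.5 rp [-3.141 -0.   ] F [-0.3 -0.2 -1.5] grip 25.2 6.0 | now-axes [ 228.5 -499.3  261.3] 
edge [646. -71.] griddle xy -221 -342
n 488 blade top z-tcp at edge -99.9 at 85: -51.5 pitch deg nose up -25.4
[53 55 53 34 12  2  0  0  0  0  0  0  0  0  0  0  0  0  0  0  0  0  0  0]
```

View pics/s5.png

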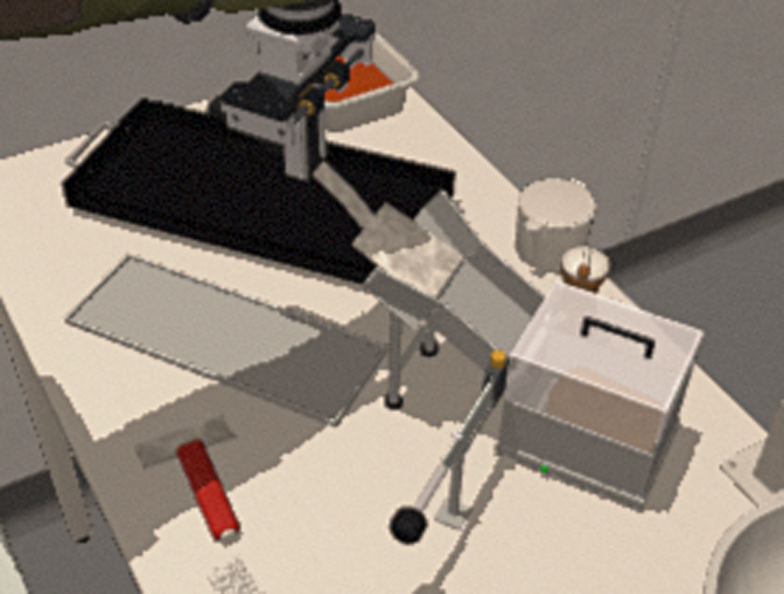

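All four are in the bin and the griddle is empty. Next: level the turner and return it to the tray.

Call:
{"name": "apply_moves", "arguments": {"plan": [3,0,6,0,4,0,8,0,4,0,8,0,4,0,8,0,4,0,8,0,3,0,8,0,1,0,6,0,0,0,1,0,0,0,0,0], "squeeze": 8}}

```text
time_s: 83.55
ee_pos: [0.5299, 0.1043, 0.2084]
eef_rot: [-3.141, -0.0, 2.156]
force: [-0.0, 0.6, -2.1]
grip_width: 0.025
grip_force: 8.0
```

Call:
{"name": "apply_moves", "arguments": {"plan": [0,0,0,0,0,0,0,0,0,0,-15,0,0,0,-20,0,0,0,-10,0,0,0,0,0], "squeeze": 55}}

```text
time_s: 84.15
ee_pos: [0.5303, 0.1044, 0.2547]
eef_rot: [3.139, 0.001, 2.156]
force: [-0.0, -0.2, -2.0]
grip_width: 0.0244
grip_force: 55.0
```

Call:
{"name": "apply_moves", "arguments": {"plan": [10,-4,0,0,20,-8,0,-0.02,25,-11,0,-0.01,25,-11,0,0,20,-8,0,0,8,-2,20,0,0,0,40,0,0,0,45,0,0,0,45,0,0,0,45,0,0,0,25,0,0,0,8,0,0,0,0,0,0,0,0,0]}}

```text
time_s: 85.55
ee_pos: [0.4327, 0.1685, 0.0266]
eef_rot: [3.14, 0.0, 2.186]
force: [0.9, -0.1, -2.0]
grip_width: 0.0245
grip_force: 55.0
```

```bash
python3 bl.py; python3 -c "
from h import *
go(433,169,10,125.4)"
```

```text
n 514 blade top z-tcp at edge -5.5 at 85: -7.3 pitch deg nose up 1.0
[39 39 41 44 40 41 43 41 42 43 42 41 41 43 42 42 41 41 40 40 39 40 43 38]
t 85.6 at [432.9 168.5  26.8] yaw 125.2 rp [3.139e+00 1.000e-03] F [ 0.   0.1 -2.7] grip 24.7 55.0 | now-axes [ 0.4  0.3 16.8] spin -0.003 after-axes [ 0.4  0.3 16.8]
```

Call:
{"name": "apply_moves", "arguments": {"plan": [0,0,5,0,0,0,5,0,0,0,3,0,0,0,2,0,0,0,1,0,0,0,0,0,0,0,0,0], "squeeze": 5}}

```text
time_s: 86.3
ee_pos: [0.4324, 0.1682, 0.0096]
eef_rot: [3.141, 0.0, 2.186]
force: [-1.3, -1.9, 4.5]
grip_width: 0.0251
grip_force: 5.0
```

Call:
{"name": "apply_moves", "arguments": {"plan": [0,0,0,0,0,0,0,0,0,0,0,0,0,0,0,0,0,0,0,0,0,0,-10,0,0,0,-20,0,0,0,-40,0,0,0,-40,0,0,0,-40,0,0,0,-40,0,0,0,-30,0,0,0,0,0], "hand": 0.06}}

```text
time_s: 87.6
ee_pos: [0.4334, 0.1686, 0.2341]
eef_rot: [3.135, 0.002, 2.186]
force: [0.5, 0.5, -1.0]
grip_width: 0.0498
grip_force: 0.0
```

```bash
cp pics/w1.png /dev/null; python3 wr.py w4; python3 -c "
from h import *
go(*bin2w(-12,-300,232),33.5)"
```

```text
t 87.7 at [432.7 168.4 231.5] yaw 125.2 rp [3.138e+00 1.000e-03] F [0.6 0.4 0. ] grip 49.9 0.0 | now-axes [ 112.1 -450.5  231.5] 
t 87.7 at [432.7 168.4 231.5] yaw 125.2 rp [3.138e+00 1.000e-03] F [0.6 0.4 0. ] grip 49.9 0.0 | now-axes [-371.7 -266.    -0.5] spin 1.601 after-axes [-254.6  379.6   -0.5]
```

View pics/w4.png

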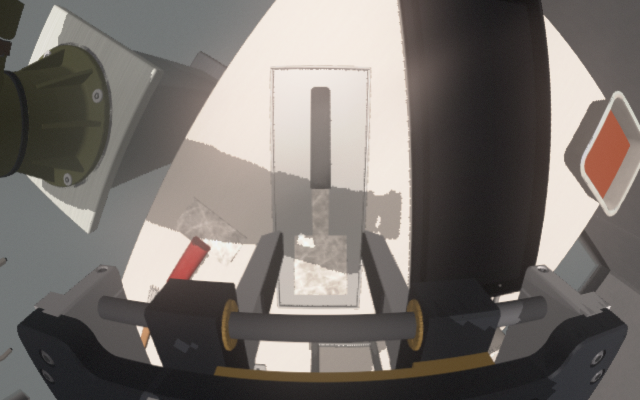

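The wrist view shows the turner flat in the tray: grip from (320,88) to (320,188), blade at (320,265), both inside the rim. Now I'll go to the knob and push it home with the fingers shut.

Call:
{"name": "apply_moves", "arguments": {"plan": [-12,-8,0,0,-24,-17,0,0,-28,-20,0,0,-28,-20,0,0,-28,-20,0,0,-28,-20,0,0,-28,-20,0,0,-28,-20,0,0,-28,-20,0,0,-28,-20,0,0,-28,-20,0,0,-28,-20,0,0,-28,-20,0,0,-20,-15,0,0,-8,-6,0,0,0,0,0,0], "hand": -1}}

```text
time_s: 89.25
ee_pos: [0.4292, -0.2893, 0.2285]
eef_rot: [-3.141, -0.002, 2.185]
force: [-0.3, 0.0, 0.5]
grip_width: 0.0006
grip_force: 0.0
```

Call:
{"name": "apply_moves", "arguments": {"plan": [0,0,0,0.13,0,0,0,0.13,0,0,0,0.13,0,0,0,0.13,0,0,0,0.13,0,0,0,0.13,0,0,0,0.13,0,0,0,0.13,0,0,0,0.13,0,0,0,0.13,0,0,0,0.13,0,0,0,0.13,0,0,0,0.04,0,0,0,0,0,0,0,0]}}

```text
time_s: 90.75
ee_pos: [0.4298, -0.2882, 0.2294]
eef_rot: [-3.141, -0.0, 0.588]
force: [-0.5, 0.0, 0.5]
grip_width: 0.0002
grip_force: 0.0
```

```bash
sed -i 's/t2.png/k2.png/;s/radians(-57)/radians(-56.5)/' knob.py; python3 knob.py; python3 -c "
from h import *
go(*bin2w(-12,-310,112),33.5)"
```

```text
knob px 63 x -28.0 -2.0 y -274.0 -248.0
-100 11 -13.3 148.0; -110 12 -14.2 145.0; -120 13 -13.8 143.0; -130 10 -12.7 144.0; -140 12 -13.9 145.0; -150 13 -13.7 142.0; -160 9 -13.1 147.0; -170 7 -13.3 144.0; -180 10 -13.0 145.0; -190 9 -13.1 142.0; -200 12 -12.9 134.0; -210 10 -13.1 133.0; -220 12 -13.1 132.0; -230 13 -12.8 133.0; -240 11 -12.6 133.0; -250 34 -13.8 143.0; -260 38 -14.1 145.0; -270 31 -14.1 144.0; -280 0  ; -290 0  ; -300 0  ; t 90.8 at [ 429.7 -288.4  229.4] yaw 33.7 rp [-3.141  0.   ] F [ 0.4 -0.3 -0. ] grip 0.8 0.0 | now-axes [-10.    0.3 117.4] spin 0.003 after-axes [-10.    0.4 117.4]
```

Call:
{"name": "apply_moves", "arguments": {"plan": [-10,-2,10,0,-4,0,25,0,0,0,30,0,0,0,30,0,0,0,18,0,0,0,5,0,0,0,0,0,10,0,0,0,10,0,0,0,0,0,0,0]}}

```text
time_s: 91.8
ee_pos: [0.4348, -0.2834, 0.1122]
eef_rot: [3.14, -0.001, 0.587]
force: [0.1, -0.2, 0.1]
grip_width: 0.0006
grip_force: 0.0
```

Call:
{"name": "apply_moves", "arguments": {"plan": [8,0,0,0,8,0,0,0,8,0,0,0,8,0,0,0,8,0,0,0,8,0,0,0,8,0,0,0,8,0,0,0,8,0,0,0,8,0,0,0,8,0,0,0,4,0,0,0,0,0,0,0]}}

```text
time_s: 93.1
ee_pos: [0.5105, -0.2328, 0.1113]
eef_rot: [-3.141, -0.0, 0.586]
force: [0.6, -0.4, -0.4]
grip_width: 0.0006
grip_force: 0.0
```

```bash
python3 -c "
from h import *
go(*bin2w(-14,-185,112),33.5)"
```

```text
t 93.1 at [ 510.5 -232.8  111.3] yaw 33.6 rp [-3.141 -0.   ] F [ 0.6 -0.4 -0.4] grip 0.6 0.0 | now-axes [16.9  0.1 -0.7] spin 0.002 after-axes [16.9  0.1 -0.7]
```

Call:
{"name": "apply_moves", "arguments": {"plan": [5,0,0,0,4,0,0,0,3,0,0,0,0,0,0,0]}}

```text
time_s: 93.5
ee_pos: [0.5204, -0.2264, 0.1114]
eef_rot: [-3.142, -0.0, 0.586]
force: [-0.3, -0.6, 0.1]
grip_width: 0.0001
grip_force: 0.0
```

Call:
{"name": "apply_moves", "arguments": {"plan": [2,0,0,0,1,0,0,0,0,0,0,0]}}

```text
time_s: 93.8
ee_pos: [0.5226, -0.225, 0.1115]
eef_rot: [-3.142, 0.0, 0.586]
force: [-1.3, -0.5, 0.4]
grip_width: 0.0004
grip_force: 0.8
```

Call:
{"name": "apply_moves", "arguments": {"plan": [2,0,0,0,0,0,0,0]}}

```text
time_s: 94.0
ee_pos: [0.5228, -0.2249, 0.1114]
eef_rot: [-3.141, 0.004, 0.585]
force: [-14.3, -7.4, 5.9]
grip_width: 0.0004
grip_force: 8.2
```

```bash
python3 knob.py; python3 -c "
from h import *
go(*bin2w(-14,-185,112),33.5)"
```

```text
knob px 2 x -22.0 -21.0 y -154.0 -152.0
-100 14 -12.6 135.0; -110 12 -12.9 137.0; -120 14 -13.3 138.0; -130 14 -13.7 138.0; -140 16 -13.4 133.0; -150 12 -17.5 137.0; -160 3 -25.7 135.0; -170 0  ; -180 0  ; -190 0  ; -200 0  ; -210 0  ; -220 0  ; -230 0  ; -240 0  ; -250 0  ; -260 0  ; -270 0  ; -280 0  ; -290 0  ; -300 0  ; t 94.0 at [ 522.8 -224.9  111.5] yaw 33.5 rp [-3.141  0.004] F [-13.8  -8.    4.5] grip 0.4 8.0 | now-axes [ 2.3 -0.1 -0.5] spin 0.001 after-axes [ 2.3 -0.1 -0.5]
```

The force rose to 16 N at the expected end stop, so the shutter is home. I'll back off, lift clear and verify.

Call:
{"name": "apply_moves", "arguments": {"plan": [-5,0,0,0,-15,0,0,0,-20,0,0,0,-20,0,-20,0,0,0,-40,0,0,0,-40,0,0,0,-40,0,-30,20,0,0,-40,30,0,0,-40,30,0,0,0,0,0,0,0,0,0,0]}}

```text
time_s: 95.25
ee_pos: [0.426, -0.3851, 0.2511]
eef_rot: [-3.141, -0.0, 0.584]
force: [-0.1, 0.7, -0.3]
grip_width: 0.0007
grip_force: 0.0
```

```bash
python3 knob.py; python3 -c "
from h import *
c=camera('scene'); cv2.imwrite('pics/s6.png',cv2.resize(c['image'][100:320,180:460,::-1],None,fx=2.8,fy=2.7,interpolation=cv2.INTER_CUBIC))
go(0,0,0)"
```

```text
knob px 57 x -27.0 -2.0 y -175.0 -152.0
-100 15 -13.3 134.0; -110 14 -13.3 134.0; -120 15 -13.4 134.0; -130 15 -13.9 134.0; -140 12 -12.5 136.0; -150 23 -14.0 142.0; -160 37 -13.9 144.0; -170 33 -14.6 145.0; -180 4 -13.5 134.0; -190 0  ; -200 0  ; -210 0  ; -220 0  ; -230 0  ; -240 0  ; -250 0  ; -260 0  ; -270 0  ; -280 0  ; -290 0  ; -300 0  ; t 95.3 at [ 427.  -383.8  251.5] yaw 33.6 rp [ 3.142 -0.   ] F [-0.3  0.8 -0.4] grip 0.9 0.0 | now-axes [-143.3 -556.   251.5]
```

View pics/s6.png

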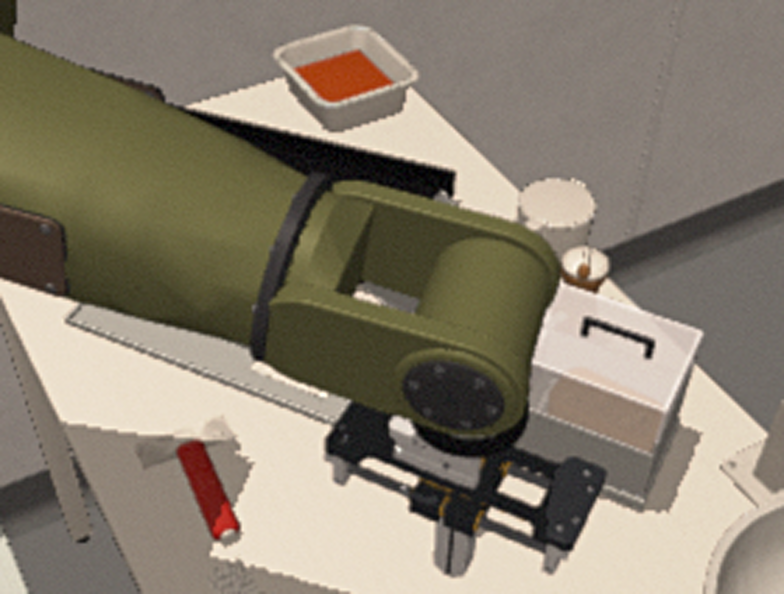

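The knob is back at its starting position (bin y about -163 mm), the hash browns show through the bin cover at (600,410), and the arm is clear of everything.

```bash
python3 -c "
from station import ctrl
print(ctrl.hand_in())"
```

```text
the job is handed in; nothing more can be done
None
```

The job is handed in, with no verdict returned: all four hash browns are in the bin, the shutter is pushed home, the turner lies flat in its tray, and by the cameras and forces nothing else was disturbed.

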